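Patch the pantry shelf liner

ROBOT

A 6-joint arm with a two-finger parallel gripper is mounted at the origin on the work surface. World frame = base frame: x ahead of the robot, y to its left, z up, the work surface at z = 0. Lengths are in m, angles in degrees, forces in N, time in s.
With the tool pointing down it reaches from about 0.35 to 0.875 m from the base axis. Payload 4.2 kg.
Tool frame: the origin (TCP) lies on the centre line of the jaws, within the pads' length; the fingertips stand r.tip_extent ahead of it and the grasp point (between the pads) lies 11 mm behind it (r.tip_extent is the distance from the TCP to the fingertips, in m); z points along the fingers, y is the line along which they close (so a half turn about z gives the same grasp; the last joint's range is limited). The gripper opens to 87 mm and grips with 3 to 60 N. Pads are 19 mm wide; open, the fingers measure 117 mm over their backs; the gripper's body (75 mm by 190 mm) begins 51 mm behind the grasp point.
Start: joints at [-60.527, 22.042, 0.453, 0, -68.411, -14.817], TCP at [0.158, -0.605, 0.231] pointing down, gripper open.
Joint ranges: [-179.83, 179.83], [-69.29, 118.12], [-61.27, 80.66], [-181.25, 117.63], [-171.15, -9.14], [-177.46, 177.46]. Speed limits (degrees/s): [159.86, 159.86, 180, 180, 180, 180].

INTERFACE

Orientations are given as a 3x3 rotation matrix whose columns are the frame's x, y, z axes.
In Python, from station import r gives the robot as it stands.
- The arm moves only by the shell command python3 -m jog 'ROWS'. ROWS is text: rows parted by semicolons, each of 5 numbers parted by spaces: the opening, from 0 (shut) to 1 (fully open), then the shift along the world's x, y, z in mm, then the turn about the world's z in degrees. In form: hand dx dy dz roll; .... A call has 1 to 5 rows; each row shifts and turns the commanded pose from where the row before left it; what a row does not reach is not made up. A row lasts 1/8 s, in which the tool goes at most 62.5 mm and 10.7 degrees, less where a joint would pass 70% of its speed; a pose out of reach is approached as far as the arm can. A call is refused whole if a number of a shift passes 62.5 or a number of a turn 10.7, either way. A call with a gripper value outside its range is refused whole. The fingers move at their own pace and stop on an object; the grip force is fixed at half the most. Time passes only in rows, so rows that do not move let the fingers close. It gives the time, the measured TCP pose, the force, the opening and the grip force at its end, in the units of the state.
- r.sense(): the state, without advancing time (a new reading comes with each control period).
- r.capture(name): name is "scene" or "top" or "wrist"; returns a dict with "pixels" (400x640x3 uint8, red, green, blue), "fovy" (degrees; the focal length in pixels is half the picture's height over the tangent of half this angle, whatever the lens; pixels are square), "cx", "cy" (the principal point, pixels), "origin" and "orientation" of the camera in the world; the wrist camera has in their place "T_tool_cam" (4x4, takes a point from camera to tool coordinates, whose origin is the TCP and whose axes are the flange's). Camera axes: x right, y down, z forward; pixel columns grow to the right and rows downward; lengths in m; the calibration is good to about 2 mm. A picture is of the moment at which its call begins: read the wrist's pose just before it. There is no depth.
- r.finish_job(): hands the job in; it is judged then, once.
The state is a dict: "time_s": time; "joints": joint angles; "joint_velocities": joint speeds; "effort": joint torques, N m; "tcp_pos": TCP position; "ee_rot": TCP orientation; "wrist_force": force on the tool from outside, world axes, zero at the start; "moment": the same for the moment, N m; "gripper_width": opening from 0.0 (shut) to 1.0 (fully open); "gripper_force": force on a finger pad.
Only numpy, scipy, OpenCV 4.12 (cv2) and the standard library are available. Lean on these libraries where they do the work, as an engineer would, in place of code of your own. Each camera call takes 0.05 s, during which the arm holds its last target. There are 200 camera calls.

TASK

Lay every cover that is on the turntable flat into the recess of its own shape in the shelf-liner panel, and with the seam tool trace the whole U-shaped seam slowly (about 2 cm a second) and with the tip down in the groove, from the end nearer the robot's side round both corners to the other end; then put the tool back upright in its rest. Only when all that is done, turn the kitchen timer's dial clockwise to the thick mark to time the setting. Leave the other pantry things where they are.

Things in the scene. Friction and masses are not known exactly. Their poses are not given: they have to be found in the camera images.
- panel: Fixed shelf-liner panel, 190 (own x) x 240 (own y) x 16 mm high: 11 mm plywood under 5 mm white plastic. Origin: centre of its underside, on the shelf (z 0). Towards the robot (-x) a row of four recesses, 5 mm deep, each 3 mm wider overall than its cover; in the far half a U-shaped seam groove, 8 mm wide, 5 mm deep, through its (x, y) = (10, -85), (10, 85), (80, 85), (80, -85) mm.
- seam0 (a point): Point on the groove's floor, mid-width, 5 mm below the panel's top, at the starting end (robot side) of the U-shaped seam. The groove ends 5 mm beyond this point.
- seam1 (a point): Point on the groove's floor, mid-width, 5 mm below the panel's top, a third along the first leg of the U-shaped seam. Straight grooves join seam0 to seam7 in order; legs 170, 70, 170 mm.
- seam2 (a point): Point on the groove's floor, mid-width, 5 mm below the panel's top, two thirds along the first leg of the U-shaped seam. Straight grooves join seam0 to seam7 in order; legs 170, 70, 170 mm.
- seam3 (a point): Point on the groove's floor, mid-width, 5 mm below the panel's top, at the first corner of the U-shaped seam. Straight grooves join seam0 to seam7 in order; legs 170, 70, 170 mm.
- seam4 (a point): Point on the groove's floor, mid-width, 5 mm below the panel's top, at the second corner of the U-shaped seam. Straight grooves join seam0 to seam7 in order; legs 170, 70, 170 mm.
- seam5 (a point): Point on the groove's floor, mid-width, 5 mm below the panel's top, a third along the last leg of the U-shaped seam. Straight grooves join seam0 to seam7 in order; legs 170, 70, 170 mm.
- seam6 (a point): Point on the groove's floor, mid-width, 5 mm below the panel's top, two thirds along the last leg of the U-shaped seam. Straight grooves join seam0 to seam7 in order; legs 170, 70, 170 mm.
- seam7 (a point): Point on the groove's floor, mid-width, 5 mm below the panel's top, at the finishing end of the U-shaped seam. The groove ends 5 mm beyond this point.
- cover_square: Loose white cover, 44 x 44 mm square, 5 mm thick, 30 g, or absent. Origin: centre of underside. Finger rib on top: 10 mm wide (y), 26 long (x), 14.5 high. Starts on the clear fixed turntable (280 mm across, floor at 10 mm, 4 mm thick edge to 16 mm high). Its recess: centre x -57.5, y -90, floor z 11 mm in the panel's frame; fits with rib along panel x, either way.
- cover_round_large: Loose white cover, round, 50 mm across, 5 mm thick, 30 g, or absent. Origin: centre of underside. Finger rib on top: 10 mm wide (y), 26 long (x), 14.5 high. Starts on the clear fixed turntable (280 mm across, floor at 10 mm, 4 mm thick edge to 16 mm high). Its recess: centre x -57.5, y -30, floor z 11 mm in the panel's frame; fits with rib along panel x, either way.
- cover_oblong: Loose white cover, oblong, 50 mm along its own x by 34 mm along y, 5 mm thick, 30 g, or absent. Origin: centre of underside. Finger rib on top: 10 mm wide (y), 26 long (x), 14.5 high. Starts on the clear fixed turntable (280 mm across, floor at 10 mm, 4 mm thick edge to 16 mm high). Its recess: centre x -57.5, y 30, floor z 11 mm in the panel's frame; fits with rib along panel x, either way.
- cover_round_small: Loose white cover, round, 36 mm across, 5 mm thick, 30 g, or absent. Origin: centre of underside. Finger rib on top: 10 mm wide (y), 26 long (x), 14.5 high. Starts on the clear fixed turntable (280 mm across, floor at 10 mm, 4 mm thick edge to 16 mm high). Its recess: centre x -57.5, y 90, floor z 11 mm in the panel's frame; fits with rib along panel x, either way.
- seamtool: Loose upright seam tool, 0.1 kg: square wooden handle 22 x 22 mm from 6 to 56 mm above the origin, at its foot a black flange 34 x 34 x 6 mm, below it a 12 mm steel shank 18 mm long and a 5 mm nib with a round end. Origin: centre of the flange's underside; z up along the handle.
- tip (a point): End of the tool's nib, 36 mm below the tool's origin along its axis.
- rest_top (a point): Fixed wooden tool rest, 90 (x) x 50 (y) x 42 mm high, slot 20 mm wide along x, 38 mm deep, open at the top and both ends; the tool hangs upright in it, flange on the two rails. Point: middle of the rest at the rails' top, 42 mm above the shelf. Put back, the tool's origin lies at this height, within 32 mm along the slot.
- dial (a joint): Timer dial angle in rad, growing clockwise seen from above, 0 to 3.14; 1.57 points at the thick black mark (13 x 5 mm, the others are thin) on the timer's white face. Friction 0.04 N m; it stays where it is left. Starts between 0.05 and 0.45.
- dial_grip (a point): On the dial's axis, mid-height of its grip bar, 44 mm above the shelf; turns with the dial. Bar 46 mm long (x, black pointer line at the +x end), 10 mm wide (y), from 35 to 53 mm above the shelf, on a disc 50 mm across. The kitchen timer's fixed white round case is 90 mm across, 28 mm high.
- can: Bystander: closed can of beans, 74 mm across, 108 mm high. Origin: centre of its underside.
- babyjar: Bystander: lidded glass baby food jar, 56 mm across, 70 mm high. Origin: centre of its underside.
- pinhandle: Bystander: wooden rolling pin handle, 115 mm long, lying. Origin: centre of its underside.
- muffincup: Bystander: teal silicone muffin cup, 68 mm across, 32 mm high. Origin: centre of its underside.
- spicejar: Bystander: spice jar, 42 mm across, 70 mm high. Origin: centre of its underside.
- tin: Bystander: metal tin, 60 x 90 x 50 mm. Origin: centre of its underside.
There are look-alikes about, which are no part of the job. Leave any blue look-alike of the cover_round_small alone.

How it is judged (in metres and radians):
On the way, in this order (a step that is already met when the one before it is completed fails the run):
1. the tool's tip rides in the seam at the starting end (robot side), moving slowly (under 5 cm/s, within 8 mm of the point, at least 2 mm below the liner's surface) (horizontal distance between tip and seam0 below 0.008 m and z of tip in the frame of seam0 below 0.003 m and linear speed of seamtool below 0.05 m/s), for 0.2 s.
2. the tool's tip rides in the seam a third along the first leg, moving slowly (under 5 cm/s, within 8 mm of the point, at least 2 mm below the liner's surface) (horizontal distance between tip and seam1 below 0.008 m and z of tip in the frame of seam1 below 0.003 m and linear speed of seamtool below 0.05 m/s), for 0.2 s.
3. the tool's tip rides in the seam two thirds along the first leg, moving slowly (under 5 cm/s, within 8 mm of the point, at least 2 mm below the liner's surface) (horizontal distance between tip and seam2 below 0.008 m and z of tip in the frame of seam2 below 0.003 m and linear speed of seamtool below 0.05 m/s), for 0.2 s.
4. the tool's tip rides in the seam at the first corner, moving slowly (under 5 cm/s, within 8 mm of the point, at least 2 mm below the liner's surface) (horizontal distance between tip and seam3 below 0.008 m and z of tip in the frame of seam3 below 0.003 m and linear speed of seamtool below 0.05 m/s), for 0.2 s.
5. the tool's tip rides in the seam at the second corner, moving slowly (under 5 cm/s, within 8 mm of the point, at least 2 mm below the liner's surface) (horizontal distance between tip and seam4 below 0.008 m and z of tip in the frame of seam4 below 0.003 m and linear speed of seamtool below 0.05 m/s), for 0.2 s.
6. the tool's tip rides in the seam a third along the last leg, moving slowly (under 5 cm/s, within 8 mm of the point, at least 2 mm below the liner's surface) (horizontal distance between tip and seam5 below 0.008 m and z of tip in the frame of seam5 below 0.003 m and linear speed of seamtool below 0.05 m/s), for 0.2 s.
7. the tool's tip rides in the seam two thirds along the last leg, moving slowly (under 5 cm/s, within 8 mm of the point, at least 2 mm below the liner's surface) (horizontal distance between tip and seam6 below 0.008 m and z of tip in the frame of seam6 below 0.003 m and linear speed of seamtool below 0.05 m/s), for 0.2 s.
8. the tool's tip rides in the seam at the finishing end, moving slowly (under 5 cm/s, within 8 mm of the point, at least 2 mm below the liner's surface) (horizontal distance between tip and seam7 below 0.008 m and z of tip in the frame of seam7 below 0.003 m and linear speed of seamtool below 0.05 m/s), for 0.2 s.
9. every cover present lies in its own recess and the tool is back in its rest, the timer still not turned (below 0.7 rad) (x of cover_square in the frame of panel between -0.0615 and -0.0535 m and y of cover_square in the frame of panel between -0.094 and -0.086 m and z of each of cover_square, cover_round_large, cover_oblong, cover_round_small in the frame of panel below 0.0135 m and angle between each of cover_square, cover_round_large, cover_oblong, cover_round_small's own z axis and vertical below 0.08 rad and x of cover_round_large in the frame of panel between -0.0615 and -0.0535 m and y of cover_round_large in the frame of panel between -0.034 and -0.026 m and x of cover_oblong in the frame of panel between -0.0615 and -0.0535 m and y of cover_oblong in the frame of panel between 0.026 and 0.034 m and x of cover_round_small in the frame of panel between -0.0615 and -0.0535 m and y of cover_round_small in the frame of panel between 0.086 and 0.094 m and horizontal distance between seamtool and rest_top below 0.032 m and z of seamtool in the frame of rest_top between -0.004 and 0.004 m and angle between seamtool's own z axis and vertical below 0.1 rad and value of joint dial below 0.7 rad), for 0.2 s.
10. the timer's dial points at the thick mark (value of joint dial between 1.44 and 1.7 rad and velocity of joint dial below 0.05 rad/s), for 0.2 s.
At the end, for the whole second after the job is handed in: Every cover present lies in its own recess (within 4 mm, underside within 2.5 mm of the floor, level to 0.08 rad); tool upright in its rest (origin within 32 mm of its middle, 4 mm of rail height, tilt under 0.1 rad); dial at 1.57 within 0.13 rad; all at rest (x of cover_square in the frame of panel between -0.0615 and -0.0535 m and y of cover_square in the frame of panel between -0.094 and -0.086 m and z of each of cover_square, cover_round_large, cover_oblong, cover_round_small in the frame of panel below 0.0135 m and angle between each of cover_square, cover_round_large, cover_oblong, cover_round_small's own z axis and vertical below 0.08 rad and x of cover_round_large in the frame of panel between -0.0615 and -0.0535 m and y of cover_round_large in the frame of panel between -0.034 and -0.026 m and x of cover_oblong in the frame of panel between -0.0615 and -0.0535 m and y of cover_oblong in the frame of panel between 0.026 and 0.034 m and x of cover_round_small in the frame of panel between -0.0615 and -0.0535 m and y of cover_round_small in the frame of panel between 0.086 and 0.094 m and horizontal distance between seamtool and rest_top below 0.032 m and z of seamtool in the frame of rest_top between -0.004 and 0.004 m and angle between seamtool's own z axis and vertical below 0.1 rad and value of joint dial between 1.44 and 1.7 rad and linear speed of each of cover_square, cover_round_large, cover_oblong, cover_round_small, seamtool below 0.02 m/s); the robot touches nothing.
It fails at once if one of the other pantry things is shifted by more than 3 cm (distance of any of can, babyjar, pinhandle, muffincup, spicejar, tin from where it was at the start of the episode above 0.03 m).
Of cover_square, cover_round_large, cover_oblong, cover_round_small only 2 to 4 are there at a start; the rules pass over those that are not, and their reading is None.
At some moment in a run one of cover_square, cover_round_large, cover_oblong, cover_round_small may be knocked a few centimetres aside while the robot is not near it.
It also fails if it takes over 210 s, if anything falls off the work surface, if the arm or the gripper's body presses on something with over 40 N, if the wrist force passes 120 N, or if a joint passes its speed limit or range.

## Working session

There is one attempt and no reset: what is moved stays moved. The work goes in short steps, Python scripts to look and compute and a shell command to move; the robot and the scene stay as the last step left them, time stands still between calls to the robot, and variables do not carry over. Pictures are saved under pics/ and viewed, at most 14 in all, crops included, and the job is handed in when it is done.

```bash
ls; mkdir -p pics
python3 - <<'E'
from station import r
import cv2,numpy as np
s=r.sense();print(s['time_s'],s['tcp_pos'],s['ee_rot'],s['gripper_width'],r.tip_extent)
for n in("scene","top"):
    c=r.capture(n);cv2.imwrite(f"pics/{n}0.png",c["pixels"][:,:,::-1]);print(n,c['fovy'],c['cx'],c['cy'],c['origin'],np.round(c['orientation'],3).tolist())
c=r.capture("wrist");print(c['T_tool_cam'],c['fovy'])
E
```

```text
pics
0.0 [ 0.15797903 -0.60409072  0.22945638] [[-9.67514011e-01 -2.52816537e-01 -6.61684522e-04]
 [-2.52817380e-01  9.67511722e-01  2.10731916e-03]
 [ 1.07422400e-04  2.20614616e-03 -9.99997561e-01]] 1.0003990401497902 0.008
scene 56.17625627824846 314.70398692757647 204.69900624361435 [ 1.0473056  -0.18121195  0.992227  ] [[0.424, 0.772, -0.473], [0.905, -0.353, 0.235], [0.015, -0.528, -0.849]]
top 51.74004354515266 316.7350053763532 204.94484367437562 [0.35580925 0.06274438 1.12371541] [[0.027, -0.985, 0.168], [-1.0, -0.028, -0.004], [0.009, -0.167, -0.986]]
[[-8.57996325e-04 -9.65339062e-01 -2.60997622e-01  7.09575161e-02]
 [ 9.99999510e-01 -9.56964643e-04  2.52107453e-04  4.76933775e-05]
 [-4.93134669e-04 -2.60997278e-01  9.65339411e-01 -1.53832641e-01]
 [ 0.00000000e+00  0.00000000e+00  0.00000000e+00  1.00000000e+00]] 64.58558853318445
```

View pics/top0.png

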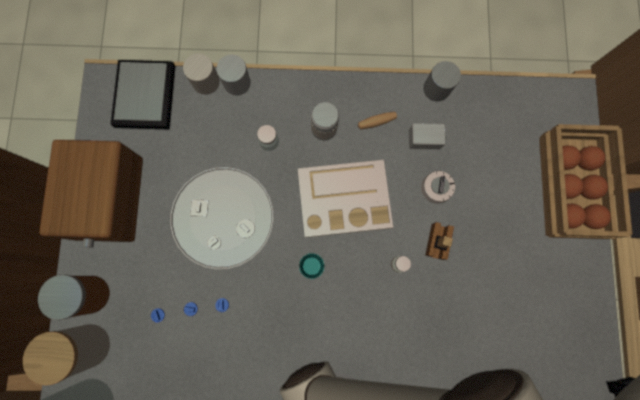

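View pics/scene0.png

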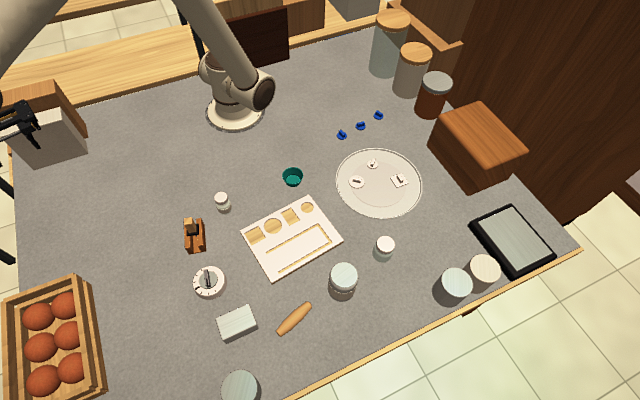

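The top view shows three white covers on the turntable: square (199,208), large round (245,229) and small round (215,242). The panel is at (345,198), the tool rest at (440,240) and the timer at (440,186). The three blue look-alikes at (158,315), (190,309) and (222,305) are off the turntable. No oblong is visible. Next I'll get coarse positions.

```bash
cat > lib.py <<'E'
from station import r
import cv2,numpy as np
from scipy.optimize import least_squares
def cam(name):
    s=r.sense(); c=r.capture(name)
    if name=="wrist":
        T=np.asarray(c["T_tool_cam"]);R=np.asarray(s["ee_rot"]);c["origin"]=R@T[:3,3]+np.asarray(s["tcp_pos"]);c["orientation"]=R@T[:3,:3]
    c["f"]=200/np.tan(np.radians(c["fovy"]/2));c["o"]=np.asarray(c["origin"]);c["R"]=np.asarray(c["orientation"]);return c
def ray(c,u,v):
    d=c["R"]@np.array([(u-c["cx"])/c["f"],(v-c["cy"])/c["f"],1.]);return d/np.linalg.norm(d)
def onz(c,u,v,z):
    d=ray(c,u,v);return c["o"]+d*(z-c["o"][2])/d[2]
def proj(c,p):
    q=c["R"].T@(np.asarray(p)-c["o"]);return c["f"]*q[:2]/q[2]+[c["cx"],c["cy"]]
def tri(*obs):
    A=np.zeros((3,3));b=np.zeros(3)
    for c,u,v in obs:
        d=ray(c,u,v);P=np.eye(3)-np.outer(d,d);A+=P;b+=P@c["o"]
    p=np.linalg.solve(A,b);return p,max(np.linalg.norm((np.eye(3)-np.outer(ray(c,u,v),ray(c,u,v)))@(p-c["o"])) for c,u,v in obs)
E
python3 - <<'E'
from lib import *
t=cam("top");s=cam("scene")
for n,a,b in[("square",(199,208),(400,181)),("large",(245,229),(357,182)),("small",(215,242),(373,163)),("pan00",(299,168),(341,240)),("pan near-left",(304,236),(308,196)),("near-right",(392,228),(241,237)),("far right",(384,161),(273,282)),("timer",(440,186),(209,281)),("rest",(440,240),(194,236)),("can",(325,110),(343,270)),("tin",(428,130),(236,315)),("spice",(402,263),(221,197)),("cup",(312,266),(293,177)),("baby",(267,133),(385,242))]:
    p,e=tri((t,*a),(s,*b));print(n,np.round(p*1000),round(e*1000,1))
st=r.sense();print(st['joints'])
im=t["pixels"][:,:,::-1];cv2.imwrite("pics/cr.png",np.hstack([cv2.resize(im[160:275,165:280],(400,400),interpolation=2),cv2.resize(im[160:275,360:475],(400,400),interpolation=2)]))
E
```

```text
square [529. 382.   3.] 1.4
large [475. 253.   3.] 1.4
small [437. 330.  17.] 2.9
pan00 [645. 108.  17.] 1.2
pan near-left [459.  89.   3.] 1.5
near-right [ 492. -153.  -24.] 2.1
far right [ 676. -122.   10.] 4.6
timer [ 606. -276.   20.] 2.3
rest [ 457. -275.   21.] 0.6
can [768.  42. 133.] 2.0
tin [ 744. -234.   78.] 1.1
spice [ 392. -163.   64.] 0.1
cup [380.  68.  17.] 2.2
baby [724. 196.  75.] 0.6
[-6.05271965e+01  2.20667392e+01  4.20624033e-01 -1.05449547e-02
 -6.84110083e+01 -1.48166936e+01]
```

View pics/cr.png

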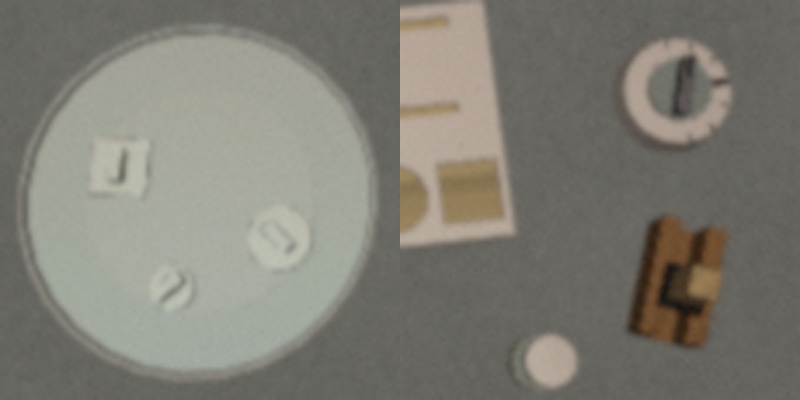

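The crop confirms it. Square at left, large round at right and small round below it are all white and on the turntable, and there is no oblong. The timer's thick mark is at its right, and the tool stands in its rest. I'm moving off and taking wrist photos on the way.

```bash
cat > shot.py <<'E'
from lib import *
import sys,pickle
c=cam("wrist");pickle.dump({k:c[k] for k in("o","R","f","cx","cy","pixels")},open(f"pics/{sys.argv[1]}.pkl","wb"));cv2.imwrite(f"pics/{sys.argv[1]}.png",c["pixels"][:,:,::-1])
s=r.sense();print(s["time_s"],np.round(s["joints"]),np.round(s["wrist_force"],1))
E
python3 -m jog '1 55 55 0 0;1 55 55 0 0;1 55 55 0 0;1 55 55 0 0;1 55 55 0 0'
python3 -m jog '1 0 40 0 10;1 0 0 0 5;1 0 0 0 0;1 0 0 0 0'; python3 shot.py w1
python3 -m jog '1 10 60 0 0;1 10 60 0 0;1 10 60 0 0;1 10 60 0 0;1 10 40 0 0'
python3 -m jog '1 0 0 0 0;1 0 0 0 0;1 0 0 0 0'; python3 shot.py w2
python3 -m jog '1 -5 60 0 0;1 -5 60 0 0;1 -5 60 0 0;1 -5 60 0 0;1 -5 60 0 0'
python3 -m jog '1 0 0 0 0;1 0 0 0 0;1 0 0 0 0'; python3 shot.py w3
python3 - <<'E'
import cv2,numpy as np
a=[cv2.imread(f"pics/w{i}.png") for i in(1,2,3)]
cv2.imwrite("pics/w12.png",cv2.resize(np.vstack(a),(480,900))[:600] if 0 else np.vstack([np.hstack([cv2.resize(a[0],(400,250)),cv2.resize(a[1],(400,250))]),np.hstack([cv2.resize(a[2],(400,250)),np.zeros((250,400,3),np.uint8)])]))
E
```

```text
time_s: 0.88
tcp_pos: [0.3803, -0.3821, 0.2307]
ee_rot: [[-0.967, -0.253, 0.0], [-0.253, 0.967, -0.0], [-0.0, -0.0, -1.0]]
wrist_force: [0.4, -0.7, 0.6]
gripper_width: 0.998
gripper_force: 0.0
time_s: 1.38
tcp_pos: [0.379, -0.3439, 0.2305]
ee_rot: [[-0.87, -0.493, -0.0], [-0.493, 0.87, 0.0], [0.0, 0.0, -1.0]]
wrist_force: [0.3, 0.4, -0.2]
gripper_width: 1.003
gripper_force: 0.0
1.425 [-24.  11. -15.  -0. -64. -36.] [ 0.3  0.  -0.1]
time_s: 2.05
tcp_pos: [0.4293, -0.062, 0.2308]
ee_rot: [[-0.869, -0.495, 0.001], [-0.495, 0.869, 0.0], [-0.001, -0.0, -1.0]]
wrist_force: [0.7, -0.2, 0.7]
gripper_width: 1.001
gripper_force: 0.0
time_s: 2.42
tcp_pos: [0.4289, -0.0647, 0.2304]
ee_rot: [[-0.87, -0.493, -0.0], [-0.493, 0.87, -0.0], [0.0, 0.0, -1.0]]
wrist_force: [0.6, 0.4, 0.4]
gripper_width: 1.0
gripper_force: 0.0
2.475 [ 13.   3. -25.   0. -62. -74.] [0.2 1.1 0.4]
time_s: 3.1
tcp_pos: [0.4041, 0.2374, 0.2308]
ee_rot: [[-0.87, -0.493, 0.001], [-0.493, 0.87, 0.0], [-0.001, -0.0, -1.0]]
wrist_force: [1.0, 0.9, -0.6]
gripper_width: 0.998
gripper_force: 0.0
time_s: 3.48
tcp_pos: [0.4043, 0.2348, 0.2305]
ee_rot: [[-0.87, -0.493, -0.0], [-0.493, 0.87, -0.0], [0.0, -0.0, -1.0]]
wrist_force: [-0.4, 0.0, -0.2]
gripper_width: 0.996
gripper_force: 0.0
3.525 [  50.    7.  -21.   -0.  -63. -111.] [ 0.5  0.7 -0.4]
```

View pics/w12.png

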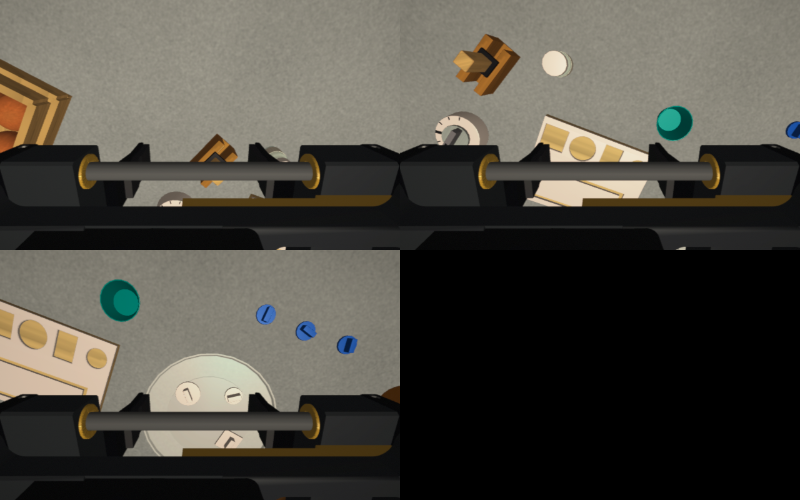

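w3 shows the three covers, partly behind the gripper bar: large round (374,286), small round (468,290) and square (458,378) in full-size pixels. I'll place the camera so the gripper doesn't hide them, with two views each of turntable, panel and rest/timer.

```bash
python3 -m jog '1 30 30 0 -10;1 50 40 0 -10;1 50 0 0 -9.5;1 0 0 -30 0;1 0 0 0 0' | head -2
python3 -m jog '1 0 0 0 0;1 0 0 0 0' | head -2; python3 shot.py a1
python3 -m jog '1 0 60 0 0;1 0 20 0 0;1 0 0 0 0;1 0 0 0 0' | head -2; python3 shot.py a2
python3 -m jog '1 20 -60 30 0;1 30 -60 0 0;1 30 -60 0 0;1 10 -60 0 0;1 10 -60 0 0' | head -2
python3 -m jog '1 10 -60 0 0;1 0 0 0 0;1 0 0 0 0;1 0 0 0 0' | head -2; python3 shot.py b1
python3 -m jog '1 0 -60 0 0;1 0 -20 0 0;1 0 0 0 0;1 0 0 0 0' | head -2; python3 shot.py b2
python3 -m jog '1 -10 -60 0 0;1 -20 -60 0 0;1 -10 -60 0 0;1 0 0 0 0;1 0 0 0 0' | head -2; python3 shot.py c1
python3 -m jog '1 0 -60 0 0;1 0 -20 0 0;1 0 0 0 0;1 0 0 0 0' | head -2; python3 shot.py c2
python3 - <<'E'
import cv2,numpy as np
a=[cv2.imread(f"pics/{i}.png")[:260,:] for i in("a1","a2","b1","b2","c1","c2")]
a=[cv2.resize(x,(400,163)) for x in a]
cv2.imwrite("pics/ov.png",np.vstack([np.hstack(a[i:i+2]) for i in(0,2,4)]))
E
```

```text
time_s: 4.15
tcp_pos: [0.5323, 0.303, 0.1978]
time_s: 4.4
tcp_pos: [0.5332, 0.3055, 0.2024]
4.45 [  45.   22.   -4.    0.  -64. -135.] [-0.2  0.8  0.6]
time_s: 4.95
tcp_pos: [0.5327, 0.3847, 0.2008]
5.0 [  50.   26.    3.    0.  -67. -140.] [ 0.4 -0.9  0.1]
time_s: 5.62
tcp_pos: [0.6265, 0.0969, 0.2277]
time_s: 6.12
tcp_pos: [0.6365, 0.0408, 0.2276]
6.175 [  18.   23.    2.   -0.  -69. -108.] [-1.2  1.   0.6]
time_s: 6.68
tcp_pos: [0.6368, -0.039, 0.2273]
6.725 [  11.   23.    2.   -0.  -69. -101.] [-0.4 -0.6 -1.1]
time_s: 7.35
tcp_pos: [0.5972, -0.2186, 0.2272]
7.4 [ -6.  23.   2.  -0. -69. -84.] [-0.4  0.   0.6]
time_s: 7.9
tcp_pos: [0.5972, -0.2979, 0.2273]
7.95 [-13.  26.   7.  -0. -70. -77.] [-0.   1.2  0.2]
```

View pics/ov.png

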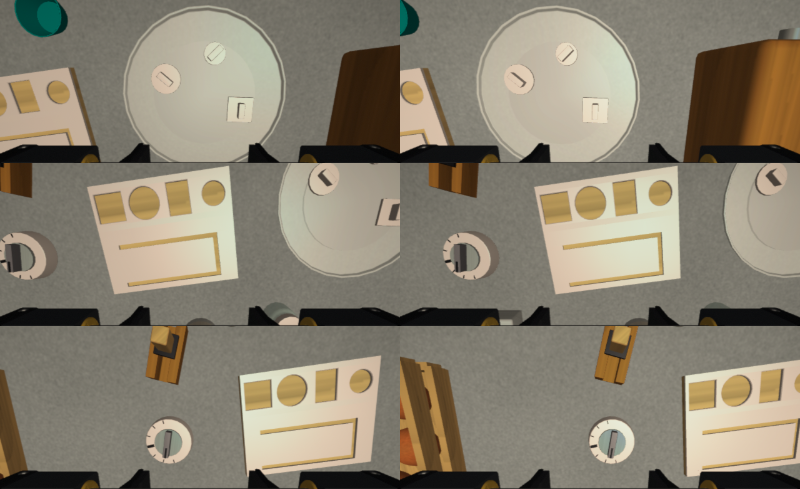

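All six views are clear: turntable in the a row, panel in the b row, rest and timer in the c row. I'll fit the panel automatically and enlarge the covers and the rest/timer.

Run:
```python
from lib import *
import pickle
L=lambda n:pickle.load(open(f"pics/{n}.pkl","rb"))
res=[]
for n in("b1","b2"):
    c=L(n);im=cv2.cvtColor(c["pixels"],cv2.COLOR_RGB2GRAY);hsv=cv2.cvtColor(c["pixels"],cv2.COLOR_RGB2HSV)
    m=((im>125)).astype(np.uint8);m[240:]=0
    m=cv2.morphologyEx(m,cv2.MORPH_CLOSE,np.ones((9,9)));m=cv2.morphologyEx(m,cv2.MORPH_OPEN,np.ones((9,9)))
    k,lab,st,_=cv2.connectedComponentsWithStats(m);cx,cy=(270,130) if n=="b1" else (330,130)
    i=lab[cy,cx+40] if lab[cy,cx] ==0 else lab[cy,cx];print(n,st[i])
    cnt=max(cv2.findContours((lab==i).astype(np.uint8),0,1)[0],key=cv2.contourArea)
    hull=cv2.convexHull(cnt);q=cv2.approxPolyDP(hull,12,True)[:,0];print(q.tolist())
    P=np.array([onz(c,*p,.016)[:2] for p in cnt[:,0].astype(float)])
    (cc,wh,a)=cv2.minAreaRect((P*1000).astype(np.float32));print(cc,wh,a)
def crop(n,x0,y0,x1,y1,k):
    im=cv2.resize(L(n)["pixels"][y0:y1,x0:x1,::-1],None,fx=k,fy=k,interpolation=cv2.INTER_CUBIC)
    return im
a=np.hstack([crop("a1",230,50,416,210,2),crop("a2",150,50,336,210,2)])
b=np.hstack([crop("a1",230,50,416,210,2)])
cv2.imwrite("pics/cov.png",np.vstack([np.hstack([crop("a1",230,50,420,125,4)]),np.hstack([crop("a1",340,130,435,205,4),crop("a2",285,130,380,205,4)])]))
cv2.imwrite("pics/cov2.png",np.hstack([crop("a2",160,50,300,150,4)]))
cv2.imwrite("pics/rt.png",np.hstack([crop("c1",225,0,335,95,3.5)[:332],crop("c2",300,0,410,95,3.5)[:332]]))
cv2.imwrite("pics/tm.png",np.hstack([crop("c1",225,135,320,235,4),crop("c2",295,135,390,235,4)]))
```

```text
b1 [  140     5   242   214 39309]
[[366, 5], [381, 183], [205, 218], [176, 206], [140, 38]]
(575.2972412109375, -20.292572021484375) (205.0434112548828, 252.59385681152344) 7.800469398498535
b2 [  201     5   249   235 45603]
[[444, 5], [449, 183], [392, 239], [206, 233], [215, 37]]
(601.4954833984375, -41.68003845214844) (252.1050262451172, 301.5210266113281) 7.498284339904785
```

View pics/cov.png

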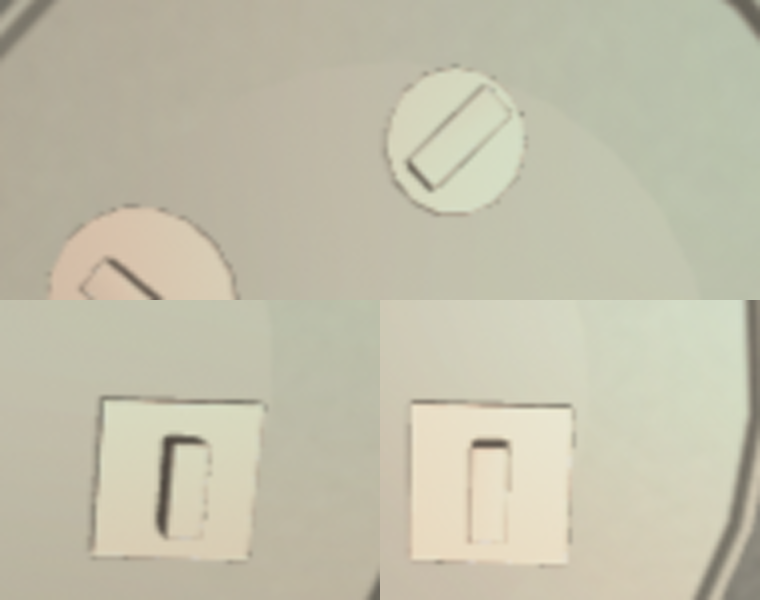

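View pics/cov2.png

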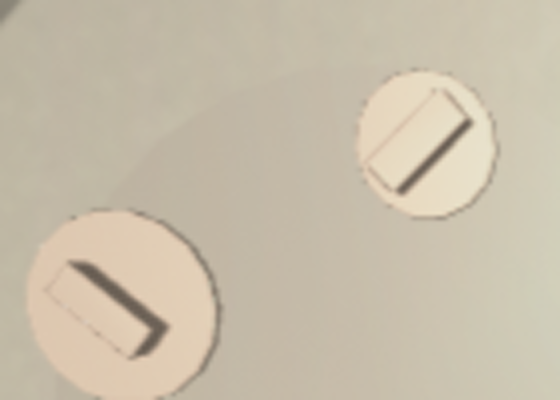

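View pics/rt.png

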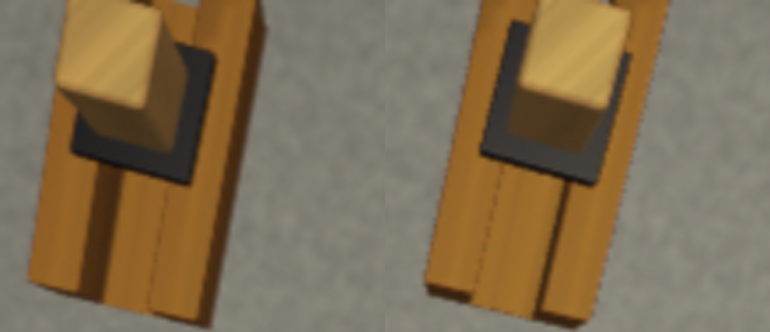

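The square's rib runs nearly along image-vertical. The small round's rib is at (345.5,83.9) in a1 and (264.3,85) in a2; the large one is at (184.9,127.5) in a2. The tool's flange sits on the rest rails, but its handle top is cut off in these views, so it gets a closer look later. Next come the fits.

```bash
cat > panel.py <<'E'
from lib import *
import pickle
L=lambda n:pickle.load(open(f"pics/{n}.pkl","rb"))
C=np.array([[-95,-120],[-95,120],[95,120],[95,-120]])/1000.
guess={"b1":[(141,38),(365,6),(381,184),(182,208)],"b2":[(215,37),(444,5),(449,183),(247,208)],"c1":[(383,80),(608,48),(592,217),(397,240)]}
obs=[]
for n,g in guess.items():
    c=L(n);im=cv2.cvtColor(c["pixels"],cv2.COLOR_RGB2GRAY)
    p=cv2.cornerSubPix(im,np.array(g,np.float32).reshape(-1,1,2),(6,6),(-1,-1),(3,50,.01))[:,0]
    print(n,np.round(p-np.array(g),1).tolist())
    for k in range(4 if n!="c1" else 3): obs.append((n,c,k,p[k]))
def w(q,P):
    ca,sa=np.cos(q[2]),np.sin(q[2]);P=np.atleast_2d(P);return np.c_[q[0]+ca*P[:,0]-sa*P[:,1],q[1]+sa*P[:,0]+ca*P[:,1]]
def res(q):return np.concatenate([proj(c,[*w(q,C[k])[0],q[3]])-p for n,c,k,p in obs])
s=least_squares(res,[.58,-.03,.1,.016],loss="soft_l1");q=s.x
if __name__=="__main__":
    print("panel",np.round(q,4),"deg",np.degrees(q[2]));print([(o[0],o[2],np.round(e,1).tolist()) for o,e in zip(obs,res(q).reshape(-1,2))])
    np.save("panel.npy",q)
    a1,a2=L("a1"),L("a2")
    for n,u,v in[("sq rib",(387.3,177.8),(312.4,178.75)),("sq plate",(384.3,175),(312.75,176)),("small rib",(345.5,83.9),(264.25,85)),("small plate",(344,85),(266.75,86))]:
        p,e=tri((a1,*u),(a2,*v));print(n,np.round(p*1000,1),round(e*1000,1))
    def vec(c,a,b):
        d=onz(c,*b,.0295)-onz(c,*a,.0295);return np.round([np.degrees(np.arctan2(d[1],d[0])),np.hypot(*d[:2])*1000],1)
    f1=lambda x,y:(230+x/4,50+y/4);f2=lambda x,y:(160+x/4,50+y/4);g1=lambda x,y:(340+x/4,130+(y-300)/4);g2=lambda x,y:(285+(x-380)/4,130+(y-300)/4)
    print("sq",vec(a1,g1(193,445),g1(185.5,538)),vec(a2,g2(491,447),g2(488,543)))
    print("sm",vec(a1,f1(499.5,100.5),f1(425,170.5)),vec(a2,f2(452,104.5),f2(382,175)))
    print("lg a2",vec(a2,f2(57,276),f2(143,343)))
    for z in(.0245,.0295):print("lg",z,np.round(onz(a2,*f2(99.5,310),z)*1000,1))
    print("lg plate",np.round(onz(a2,*f2(124,305),.015)*1000,1))
    b=L("b2");im=b["pixels"][:,:,::-1].copy();im=cv2.resize(im,None,fx=2,fy=2,interpolation=2)
    def line(P,z,col,cl):
        W=w(q,np.array(P)/1000.);cv2.polylines(im,[np.array([[proj(b,[*x,z])*2+.5] for x in W]).round().astype(np.int32)],cl,col,1)
    z=q[3];line([[-95,-120],[-95,120],[95,120],[95,-120]],z,(0,0,255),1);line([[10,-85],[10,85],[80,85],[80,-85]],z-.005,(255,0,0),0)
    line([[-57.5+i*23.5,-90+j*23.5] for i,j in((-1,-1),(1,-1),(1,1),(-1,1))],z,(0,255,0),1)
    line([[-57.5+i*26.5,30+j*18.5] for i,j in((-1,-1),(1,-1),(1,1),(-1,1))],z,(0,255,0),1)
    t=cv2.resize(L("c1")["pixels"][140:230,225:320,::-1],None,fx=3,fy=3,interpolation=2);lg=cv2.resize(L("a1")["pixels"][95:155,230:300,::-1],None,fx=4,fy=4,interpolation=2)
    o=np.zeros((600,800,3),np.uint8);o[:480-0,:510]=im[0:480,400:910];o[:270,515:800]=t[:,:285];o[290:530,515:795]=lg
    cv2.imwrite("pics/chk.png",o)
E
python3 panel.py
```

```text
b1 [[-2.4, -0.2], [0.8, -2.0], [-0.2, -0.7], [0.7, 1.0]]
b2 [[-0.8, 0.7], [-0.3, -1.0], [-0.6, 0.3], [1.6, 1.1]]
c1 [[-0.3, -1.4], [1.5, -1.4], [0.8, -1.5], [0.3, 0.5]]
panel [ 0.5677 -0.0167  0.1356  0.0158] deg 7.76856025623457
[('b1', 0, [-0.0, 0.1]), ('b1', 1, [0.1, 0.0]), ('b1', 2, [0.1, 0.1]), ('b1', 3, [-0.1, 0.1]), ('b2', 0, [0.1, 0.1]), ('b2', 1, [-0.1, -0.2]), ('b2', 2, [-0.0, 0.1]), ('b2', 3, [-0.0, 0.0]), ('c1', 0, [0.2, -0.2]), ('c1', 1, [-0.3, -0.2]), ('c1', 2, [-0.0, 0.1])]
sq rib [528.3 378.7  29.1] 0.0
sq plate [528.4 378.8  13.1] 0.0
small rib [435.4 332.3  29.9] 0.2
small plate [435.1 332.1  13.4] 0.1
sq [-1.1 24.9] [-1.9 25.6]
sm [-47.7  24. ] [-47.5  24. ]
lg a2 [50.4 25.7]
lg 0.0245 [476.2 248.8  24.5]
lg 0.0295 [476.  250.9  29.5]
lg plate [475.3 251.4  15. ]
```

View pics/chk.png

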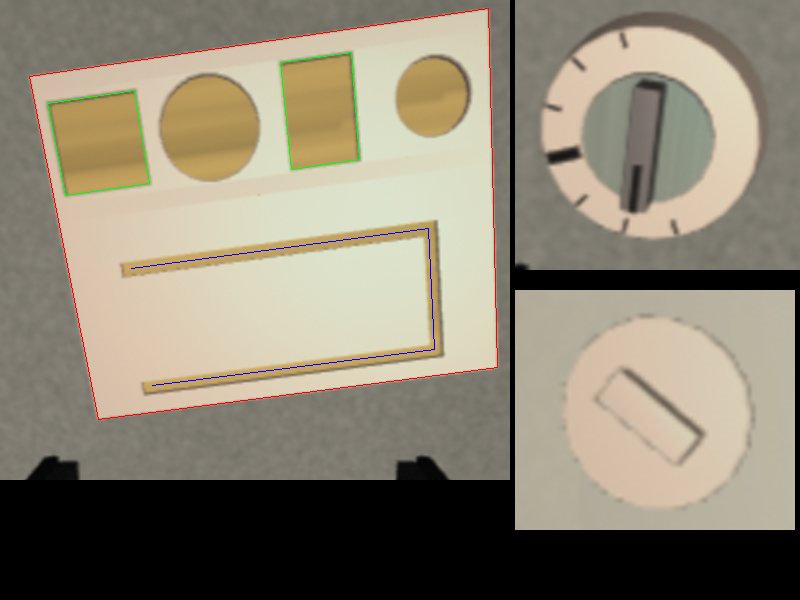

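The panel fit is within 0.3 px: centre (567.7, -16.7) mm, yaw 7.8°, top at z 15.8 mm, which matches the stated 16. The timer's thick mark is at (563,156), the pointer end is at the bottom, and the large round's rib centre is at (649,417) in the crop. I'm beside the tool, so I'll look at it from closer.

```bash
python3 -m jog '1 -50 20 0 0;1 -50 20 0 0;1 0 0 0 0;1 0 0 0 0' | head -2;python3 shot.py d1
python3 -m jog '1 0 -30 0 0;1 0 -30 0 0;1 0 0 0 0;1 0 0 0 0' | head -2;python3 shot.py d2
python3 - <<'E'
from lib import *
import pickle
L=lambda n:pickle.load(open(f"pics/{n}.pkl","rb"))
q=np.load("panel.npy");a1,a2=L("a1"),L("a2")
p,e=tri((a1,263.5,126.9),(a2,184.9,127.5));print("lg rib",p*1000,e*1000)
p,e=tri((a1,265.75,125.5),(a2,191,126.2));print("lg plate",p*1000,e*1000)
d=onz(a1,230+(690-515)/4,95+(450.5-290)/4,.0295)-onz(a1,230+(608.5-515)/4,95+(384.5-290)/4,.0295);print(np.degrees(np.arctan2(d[1],d[0])),np.linalg.norm(d))
im=[];
for n in("d1","d2"):
    c=L(n);u,v=proj(c,[.457,-.275,.06]);x,y=int(u-65),max(0,int(v-75));print(n,x,y);im.append(cv2.resize(c["pixels"][y:y+150,x:x+130,::-1],None,fx=3,fy=3,interpolation=2))
cv2.imwrite("pics/dd.png",np.hstack(im))
E
```

```text
time_s: 8.45
tcp_pos: [0.4978, -0.2587, 0.2284]
8.5 [-11.  16.  -9.   0. -65. -79.] [-0.8  0.3  0.8]
time_s: 9.0
tcp_pos: [0.4975, -0.3192, 0.2269]
9.05 [-17.  19.  -5.  -0. -66. -73.] [-0.3  0.2  1.3]
lg rib [476.125389   250.65136637  28.94477605] 0.131351509448284
lg plate [475.46613682 250.27207905  12.00982837] 0.08389671054727833
50.757346982445874 0.02557943580631621
d1 237 68
d2 297 69
```

View pics/dd.png

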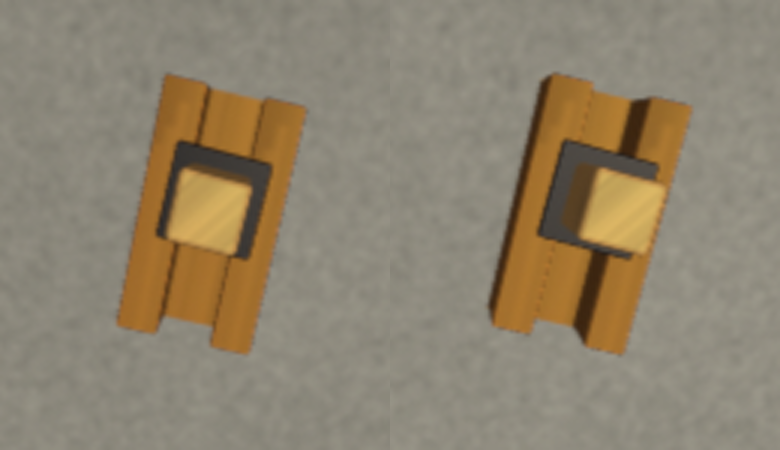

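d1 and d2 show the rest (centre 210,215 in the left half), with the upright handle's top at (209,212) on the left and (622,211) on the right. The flange is aligned with the slot.

Run:
```python
from lib import *
import pickle
L=lambda n:pickle.load(open(f"pics/{n}.pkl","rb"))
c1,c2=L("d1"),L("d2");f=lambda x,y:(237+x/3,68+y/3);g=lambda x,y:(297+(x-390)/3,69+y/3)
for n,a,b in[("rest",(209.75,215),(591.75,215.25)),("handle",(209.25,212),(621.75,211)),("flange",(214.25,199.75),(598.25,198.75))]:
    p,e=tri((c1,*f(*a)),(c2,*g(*b)));print(n,np.round(p*1000,1),round(e*1000,1))
def ang(c,P,z):
    d=onz(c,*P[1],z)-onz(c,*P[0],z);return np.degrees(np.arctan2(d[1],d[0])),np.linalg.norm(d)*1000
print(ang(c1,(f(236,89.5),f(183.5,340.5)),.042),ang(c2,(g(623.5,89.5),g(560,341)),.042))
print("handle",ang(c1,(f(216,176.5),f(202.5,247.5)),.098),ang(c2,(g(631.5,175.5),g(612,246.5)),.098))
print("fl",ang(c1,(f(226,152),f(202.5,247.5)),.048))
# timer
t1,t2=L("c1"),L("c2")
F=lambda x,y:(225+(x-515)/3,140+y/3)
u=[F(649,84),F(636,212)];print("bar",ang(t1,u,.053),"mark",onz(t1,*F(563,156),.028),"case c",onz(t1,*F(648,132),.028),"bar c",onz(t1,*F(643,148),.053))
q=np.load("panel.npy");R=np.array([[np.cos(q[2]),-np.sin(q[2])],[np.sin(q[2]),np.cos(q[2])]])
for n,P in[("sq",(-57.5,-90)),("lg",(-57.5,-30)),("sm",(-57.5,90)),("s0",(10,-85)),("s3",(10,85)),("s4",(80,85)),("s7",(80,-85))]:print(n,np.round(R@P+q[:2]*1000,1))
```

```text
rest [ 454.4 -270.7   44.6] 0.1
handle [ 449.2 -269.1   94.7] 0.1
flange [ 448.8 -269.1   47.1] 0.1
(np.float64(-12.287181340836248), np.float64(89.7272771628607)) (np.float64(-12.195638572560707), np.float64(89.60109796946561))
handle (np.float64(-11.246161193960932), np.float64(21.062512382685437)) (np.float64(-12.98880619414224), np.float64(21.10804766638814))
fl (np.float64(-14.302693745808137), np.float64(33.50695016376859))
bar (np.float64(-7.8709493286820384), np.float64(47.198502722803404)) mark [ 0.6140553 -0.3070765  0.028    ] case c [ 0.60457419 -0.27416157  0.028     ] bar c [ 0.60484213 -0.27222882  0.053     ]
sq [ 522.9 -113.7]
lg [514.8 -54.2]
sm [498.6  64.7]
s0 [589.1 -99.6]
s3 [566.1  68.9]
s4 [635.5  78.3]
s7 [658.5 -90.1]
```

The heights check out: rest 44.6 mm, flange 47.1, handle top 94.7 (nominal 42, 48, 98). The tool is at (449.0, -269.1) with the slot at -12.2°. Approaching.

```bash
python3 -m jog '1 -25 25 0 -6.2;1 -23.5 25 0 -6;1 0 0 -40 0;1 0 0 -50 0;1 0 0 0 0' | head -2
python3 -m jog '1 0 0 0 0;1 0 0 0 0'
```

```text
time_s: 9.68
tcp_pos: [0.4461, -0.2678, 0.1346]
time_s: 9.93
tcp_pos: [0.45, -0.2697, 0.1395]
ee_rot: [[-0.978, 0.208, 0.004], [0.208, 0.978, -0.001], [-0.004, -0.001, -1.0]]
wrist_force: [0.1, -0.1, -0.8]
gripper_width: 0.997
gripper_force: 0.0
```

```bash
python3 -m jog '1 -1 0.5 -35 0;1 0 0 -33 0;1 0 0 0 0;1 0 0 0 0' ; python3 shot.py e1
python3 -m jog '0 0 0 0 0;0 0 0 0 0;0 0 0 0 0;0 0 0 0 0;0 0 0 0 0';  python3 shot.py e2
python3 - <<'E'
import cv2,numpy as np
a=[cv2.imread(f"pics/{i}.png")[120:300,200:440] for i in("e1","e2")]
cv2.imwrite("pics/ee.png",cv2.resize(np.vstack(a),None,fx=1.66,fy=1.66,interpolation=2))
E
```

```text
time_s: 10.42
tcp_pos: [0.4489, -0.2693, 0.0712]
ee_rot: [[-0.978, 0.208, 0.003], [0.208, 0.978, -0.001], [-0.003, -0.001, -1.0]]
wrist_force: [-0.5, -0.1, 1.2]
gripper_width: 1.003
gripper_force: 0.0
10.475 [-13.  22. -26.   0. -42. -89.] [0.3 0.2 0.2]
time_s: 11.1
tcp_pos: [0.4474, -0.2688, 0.0693]
ee_rot: [[-0.978, 0.209, -0.0], [0.209, 0.978, 0.0], [0.0, -0.0, -1.0]]
wrist_force: [0.4, -1.0, 0.3]
gripper_width: 0.518
gripper_force: 0.0
11.15 [-13.  22. -26.   0. -42. -89.] [ 0.4  0.4 -0.3]
```

View pics/ee.png

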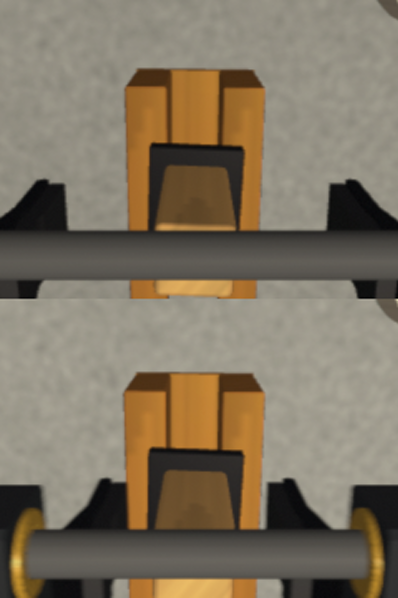

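The handle is centred between the fingers (midpoint 197.5 against handle centre 197), so the sideways bias is negligible. I'll close the rest of the way and lift.

```bash
python3 -m jog '0 0 0 0 0;0 0 0 0 0;0 0 0 0 0;0 0 0 0 0;0 0 0 0 0'
python3 -m jog '0 0 0 20 0;0 0 0 40 0;0 0 0 0 0;0 0 0 0 0;0 0 0 0 0'
```

```text
time_s: 11.78
tcp_pos: [0.4475, -0.2688, 0.0693]
ee_rot: [[-0.978, 0.209, 0.0], [0.209, 0.978, -0.0], [-0.0, -0.0, -1.0]]
wrist_force: [0.5, -1.3, -0.1]
gripper_width: 0.248
gripper_force: 29.8
time_s: 12.4
tcp_pos: [0.4464, -0.2684, 0.128]
ee_rot: [[-0.978, 0.209, -0.003], [0.209, 0.978, 0.001], [0.003, 0.0, -1.0]]
wrist_force: [-0.1, 1.2, -1.2]
gripper_width: 0.251
gripper_force: 29.8
```

```bash
python3 -m jog '0 35 42 0 0;0 35 42 0 0;0 35 42 0 0;0 35 42 0 0;0 0 0 0 0'|head -2
python3 -m jog '0 0 0 -30 0;0 0 0 0 0;0 0 0 0 0'
```

```text
time_s: 13.02
tcp_pos: [0.5892, -0.098, 0.1277]
time_s: 13.4
tcp_pos: [0.5873, -0.1015, 0.0996]
ee_rot: [[-0.978, 0.209, -0.0], [0.209, 0.978, -0.0], [0.0, -0.001, -1.0]]
wrist_force: [0.6, -0.8, -1.3]
gripper_width: 0.249
gripper_force: 29.8
```

```bash
python3 -m jog '0 0 2 -10 0;0 0 0 -6 0;0 0 0 0 0;0 0 0 0 0'|sed -n '2p;4p'
python3 -m jog '0 0 0 -4 0;0 0 0 0 0;0 0 0 0 0;0 0 0 0 0'|sed -n '2p;4p'
python3 -m jog '0 0 0 -3 0;0 0 0 0 0;0 0 0 0 0;0 0 0 0 0'|sed -n '2p;4p'
```

```text
tcp_pos: [0.5876, -0.0988, 0.0835]
wrist_force: [-0.2, 0.0, -0.9]
tcp_pos: [0.5875, -0.0988, 0.0794]
wrist_force: [-1.0, 0.7, -0.3]
tcp_pos: [0.5875, -0.0988, 0.0764]
wrist_force: [-0.7, -0.3, -0.6]
```

```bash
python3 -m jog '0 0 -0.5 -1.5 0;0 0 0 0 0;0 0 0 0 0;0 0 0 0 0'|sed -n '2p;4p'
python3 -m jog '0 0 0 -1 0;0 0 0 0 0;0 0 0 0 0;0 0 0 0 0'|sed -n '2p;4p'
```

```text
tcp_pos: [0.5875, -0.0993, 0.0749]
wrist_force: [-1.0, -1.1, -0.8]
tcp_pos: [0.5876, -0.0993, 0.074]
wrist_force: [-0.1, 0.3, -0.3]
```

```bash
python3 -m jog '0 -0.4 2.9 0 0;0 -0.4 2.9 0 0;0 -0.4 2.9 0 0;0 -0.4 2.9 0 0;0 -0.4 2.9 0 0'|sed -n '2p;4p'
python3 -m jog '0 -0.4 2.9 0 0;0 -0.4 2.9 0 0;0 -0.4 2.9 0 0;0 -0.4 2.9 0 0;0 -0.4 2.9 0 0'|sed -n '2p;4p'
python3 -m jog '0 -0.4 2.9 0 0;0 -0.4 2.9 0 0;0 -0.4 2.9 0 0;0 -0.4 2.9 0 0;0 -0.4 2.9 0 0'|sed -n '2p;4p'
python3 -m jog '0 -0.4 2.9 0 0;0 -0.4 2.9 0 0;0 -0.4 2.9 0 0;0 -0.4 2.9 0 0;0 -0.4 2.9 0 0'|sed -n '2p;4p'
```

```text
tcp_pos: [0.5855, -0.0846, 0.074]
wrist_force: [-0.1, -1.8, -0.3]
tcp_pos: [0.5834, -0.0701, 0.0739]
wrist_force: [1.0, -1.7, 0.6]
tcp_pos: [0.5814, -0.0556, 0.0739]
wrist_force: [-0.4, -2.0, 1.0]
tcp_pos: [0.5794, -0.0411, 0.0739]
wrist_force: [-0.2, -1.9, 0.3]
```

```bash
python3 -m jog '0 -0.4 2.9 0 0;0 -0.4 2.9 0 0;0 -0.4 2.9 0 0;0 -0.4 2.9 0 0;0 -0.4 2.9 0 0'|sed -n '2p;4p'
python3 -m jog '0 -0.4 2.9 0 0;0 -0.4 2.9 0 0;0 -0.4 2.9 0 0;0 -0.4 2.9 0 0;0 -0.4 2.9 0 0'|sed -n '2p;4p'
python3 -m jog '0 -0.4 2.9 0 0;0 -0.4 2.9 0 0;0 -0.4 2.9 0 0;0 -0.4 2.9 0 0;0 -0.4 2.9 0 0'|sed -n '2p;4p'
python3 -m jog '0 -0.4 2.9 0 0;0 -0.4 2.9 0 0;0 -0.4 2.9 0 0;0 -0.4 2.9 0 0;0 -0.4 2.9 0 0'|sed -n '2p;4p'
python3 -m jog '0 -0.4 2.9 0 0;0 -0.4 2.9 0 0;0 -0.4 2.9 0 0;0 -0.4 2.9 0 0;0 -0.4 2.9 0 0'|sed -n '2p;4p'
python3 -m jog '0 -0.4 2.9 0 0;0 -0.4 2.9 0 0;0 -0.4 2.9 0 0;0 -0.4 2.9 0 0;0 -0.4 2.9 0 0'|sed -n '2p;4p'
python3 -m jog '0 -0.4 2.9 0 0;0 -0.4 2.9 0 0;0 -0.4 2.9 0 0;0 -0.4 2.9 0 0;0 -0.4 2.9 0 0'|sed -n '2p;4p'
python3 -m jog '0 -0.3 2.9 0 0;0 -0.3 2.9 0 0;0 -0.3 2.9 0 0;0 0 0 0 0;0 0 0 0 0'|sed -n '2p;4p'
```

```text
tcp_pos: [0.5774, -0.0266, 0.0738]
wrist_force: [0.9, -2.1, 2.1]
tcp_pos: [0.5754, -0.0121, 0.0738]
wrist_force: [0.4, -2.6, 1.8]
tcp_pos: [0.5734, 0.0024, 0.0738]
wrist_force: [0.6, -2.4, 1.2]
tcp_pos: [0.5714, 0.0169, 0.0738]
wrist_force: [0.1, -2.8, 1.0]
tcp_pos: [0.5694, 0.0314, 0.0738]
wrist_force: [0.5, -2.0, 1.5]
tcp_pos: [0.5674, 0.0459, 0.0738]
wrist_force: [0.9, -3.1, 2.3]
tcp_pos: [0.5654, 0.0604, 0.0738]
wrist_force: [-0.2, -3.2, 1.5]
tcp_pos: [0.5645, 0.0696, 0.0738]
wrist_force: [0.2, 1.1, 2.0]
```

```bash
python3 -m jog '0 2.9 0.4 0 0;0 2.9 0.4 0 0;0 2.9 0.4 0 0;0 2.9 0.4 0 0;0 2.9 0.4 0 0'|sed -n '2p;4p'
python3 -m jog '0 2.9 0.4 0 0;0 2.9 0.4 0 0;0 2.9 0.4 0 0;0 2.9 0.4 0 0;0 2.9 0.4 0 0'|sed -n '2p;4p'
python3 -m jog '0 2.9 0.4 0 0;0 2.9 0.4 0 0;0 2.9 0.4 0 0;0 2.9 0.4 0 0;0 2.9 0.4 0 0'|sed -n '2p;4p'
python3 -m jog '0 2.9 0.4 0 0;0 2.9 0.4 0 0;0 2.9 0.4 0 0;0 2.9 0.4 0 0;0 2.9 0.4 0 0'|sed -n '2p;4p'
python3 -m jog '0 2.9 0.3 0 0;0 2.9 0.3 0 0;0 2.9 0.3 0 0;0 2.9 0.3 0 0;0 0 0 0 0'|sed -n '2p;4p'
python3 -m jog '0 0 0 0 0'|sed -n '2p;4p'
```

```text
tcp_pos: [0.5761, 0.0693, 0.0733]
wrist_force: [-7.0, -1.0, 6.4]
tcp_pos: [0.5905, 0.0714, 0.073]
wrist_force: [-5.4, -0.9, 5.5]
tcp_pos: [0.6047, 0.0731, 0.0728]
wrist_force: [-6.1, -2.2, 5.0]
tcp_pos: [0.6186, 0.0745, 0.0725]
wrist_force: [-6.7, -3.9, 3.9]
tcp_pos: [0.6313, 0.0759, 0.0724]
wrist_force: [-3.3, -3.5, 2.3]
tcp_pos: [0.6315, 0.0759, 0.0725]
wrist_force: [-4.0, -3.6, 2.0]
```

```bash
python3 -m jog '0 0 0 0.8 0;0 0.5 0 0 0;0 0 0 0 0'|sed -n '2,4p'; python3 shot.py f1
python3 - <<'E'
import cv2
cv2.imwrite("pics/f1c.png",cv2.resize(cv2.imread("pics/f1.png")[100:300,160:480],None,fx=2.4,fy=2.4,interpolation=2))
E
```

```text
tcp_pos: [0.6329, 0.0763, 0.073]
ee_rot: [[-0.978, 0.209, -0.005], [0.209, 0.978, -0.003], [0.005, -0.004, -1.0]]
wrist_force: [-2.4, -3.8, -2.0]
27.075 [  21.   32.   -8.    0.  -50. -124.] [-2.6 -4.6 -0.7]
```

View pics/f1c.png

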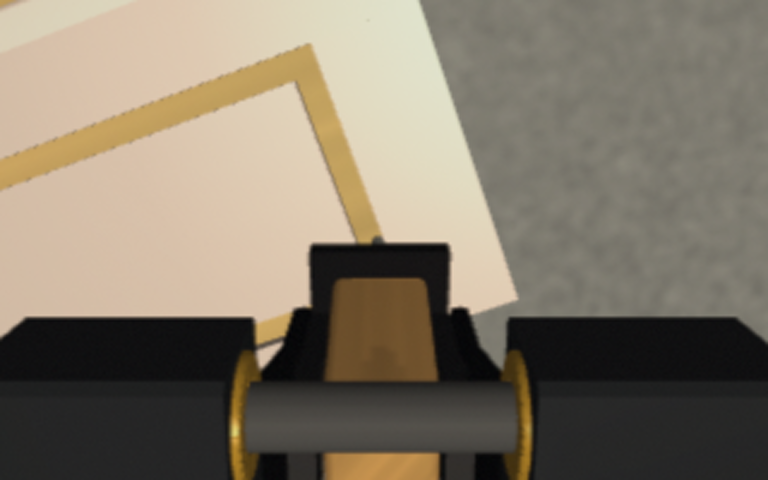

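The tool tip shows just ahead of the flange at crop pixel (377,240), in the groove. The tool has pitched a little in the jaws, so the tip lags towards the robot. I'll quantify that.

```bash
python3 - <<'E'
from lib import *
import pickle
c=pickle.load(open("pics/f1.pkl","rb"))
for z in(.012,.018,.03):print(np.round(onz(c,160+377/2.4,100+238/2.4,z)*1000,1))
print(proj(c,[.6355,.0783,.011])*1,(proj(c,[.6355,.0783,.011])-[160,100])*2.4)
# groove corner s3 check in same picture
print((proj(c,[.5661,.0689,.011])-[160,100])*2.4)
E
python3 -m jog '0 0 0 0 0'
```

```text
[620.2  78.2  12. ]
[618.7  78.6  18. ]
[615.5  79.3  30. ]
[321.72051369 218.86490823] [388.12923286 285.27577976]
[303.13203223  59.58375685]
time_s: 27.2
tcp_pos: [0.6329, 0.0763, 0.073]
ee_rot: [[-0.978, 0.209, -0.005], [0.209, 0.978, -0.003], [0.005, -0.004, -1.0]]
wrist_force: [-3.2, -5.0, -1.4]
gripper_width: 0.252
gripper_force: 30.0
```

The tip is at about x 622, 13 mm short of the corner, because the tool tilted. I'll push on along the leg until it reaches the corner, then pull back so the groove wall straightens it.

```bash
python3 -m jog '0 0 -1 -1 0;0 2.5 0 0 0;0 2.5 0.4 0 0;0 2.5 0.4 0 0;0 0 0 0 0'|sed -n '2p;4p'
python3 shot.py f2
python3 -m jog '0 2.5 0.4 0 0;0 2.5 0.4 0 0;0 0 0 0 0'|sed -n '2p;4p'; python3 shot.py f3
python3 - <<'E'
import cv2,numpy as np
a=[cv2.imread(f"pics/{i}.png")[130:260,220:420] for i in("f2","f3")]
cv2.imwrite("pics/ff.png",cv2.resize(np.hstack(a),None,fx=2,fy=2,interpolation=2))
E
```

```text
tcp_pos: [0.6423, 0.0776, 0.0732]
wrist_force: [-1.6, -5.4, -2.8]
27.875 [  21.   32.   -7.    0.  -51. -123.] [-1.7 -5.6 -2.5]
tcp_pos: [0.647, 0.0783, 0.0732]
wrist_force: [-1.8, -5.8, -2.0]
28.3 [  21.   33.   -6.    0.  -51. -123.] [-2.  -6.  -3.2]
```

View pics/ff.png

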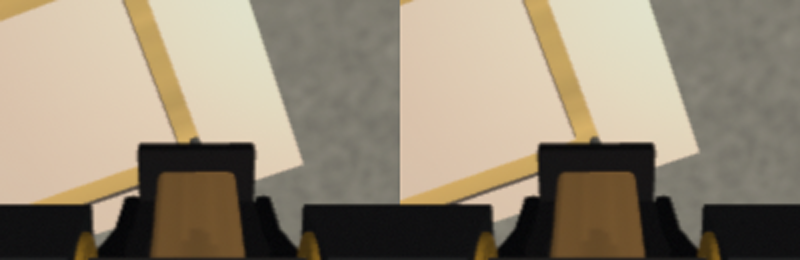

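Both crops show the tip at the tool's front edge, now at the end of leg 2, the second corner. I'll nudge 2 mm further with slight down pressure, hold, then start the last leg, pulling x back gradually to straighten the tool.

```bash
python3 -m jog '0 1 0 -1 0;0 1 0 0 0;0 0 0 0 0;0 0 0 0 0'|sed -n '2p;4p'
python3 -m jog '0 0.4 -2.5 0 0;0 0.4 -2.5 0 0;0 0.4 -2.5 0 0;0 0.4 -2.5 0 0;0 0.4 -2.5 0 0'|sed -n '2p;4p'
python3 -m jog '0 -0.2 -2.5 0 0;0 -0.2 -2.5 0 0;0 -0.2 -2.5 0 0;0 -0.2 -2.5 0 0;0 -0.2 -2.5 0 0'|sed -n '2p;4p'
```

```text
tcp_pos: [0.6483, 0.0782, 0.0728]
wrist_force: [-3.9, -5.0, 0.6]
tcp_pos: [0.6504, 0.0691, 0.0726]
wrist_force: [-5.5, 5.1, 0.6]
tcp_pos: [0.6514, 0.0537, 0.0732]
wrist_force: [-0.7, 0.1, -1.9]
```

```bash
python3 -m jog '0 -1 -1 0 0;0 -1 -1 0 0;0 -1 -1 0 0;0 -1 -1 0 0;0 0 0 0 0'|sed -n '2,4p'
python3 -m jog '0 -1 -1 0 0;0 -1 -1 0 0;0 -1 -1 0 0;0 -1 -1 0 0;0 0 0 0 0'|sed -n '2,4p'
```

```text
tcp_pos: [0.6481, 0.0507, 0.0733]
ee_rot: [[-0.978, 0.208, 0.005], [0.208, 0.978, 0.002], [-0.005, 0.003, -1.0]]
wrist_force: [4.1, 2.8, -3.1]
tcp_pos: [0.6464, 0.0479, 0.0741]
ee_rot: [[-0.978, 0.208, 0.011], [0.208, 0.978, 0.004], [-0.01, 0.006, -1.0]]
wrist_force: [6.9, 4.1, -3.0]
```

```bash
python3 -m jog '0 -1 -0.5 -0.5 0;0 -1 -0.5 -0.5 0;0 -1 -0.5 0 0;0 -1 -0.5 0 0;0 0 0 0 0'|sed -n '2,4p'
python3 -m jog '0 -1 -0.5 -0.5 0;0 -1 -0.5 0 0;0 -1 -0.5 0 0;0 -1 -0.5 0 0;0 0 0 0 0'|sed -n '2,4p'; python3 shot.py g1
```

```text
tcp_pos: [0.6443, 0.0469, 0.0743]
ee_rot: [[-0.978, 0.207, 0.016], [0.207, 0.978, 0.005], [-0.014, 0.008, -1.0]]
wrist_force: [9.2, 6.7, -1.3]
tcp_pos: [0.6414, 0.0456, 0.0745]
ee_rot: [[-0.978, 0.207, 0.019], [0.207, 0.978, 0.006], [-0.017, 0.01, -1.0]]
wrist_force: [9.0, 7.1, -0.2]
32.6 [  18.   31.   -9.    0.  -49. -120.] [ 9.   9.2 -1. ]
```

```bash
python3 -m jog '0 -1 0 -0.5 0;0 -1 0 0 0;0 -1 0 0 0;0 -1 0 0 0;0 0 0 0 0'|sed -n '2,4p'
python3 -m jog '0 -0.5 0 0 0;0 -0.5 0 0 0;0 0 0 0 0'|sed -n '2,4p'; python3 shot.py g2
```

```text
tcp_pos: [0.6373, 0.0451, 0.0744]
ee_rot: [[-0.978, 0.206, 0.018], [0.206, 0.978, 0.005], [-0.017, 0.009, -1.0]]
wrist_force: [8.7, 6.8, 2.4]
tcp_pos: [0.6361, 0.0449, 0.0744]
ee_rot: [[-0.978, 0.206, 0.018], [0.206, 0.978, 0.005], [-0.016, 0.009, -1.0]]
wrist_force: [8.2, 7.0, 1.4]
33.65 [  19.   31.   -9.    0.  -49. -121.] [7.7 6.5 1.5]
```

The wall force shows the nib is held in the groove, and the tool is upright again. I'll relax x and continue the last leg.

```bash
python3 -m jog '0 2 0 0 0;0 2 0 0 0;0 0.4 -2.5 0 0;0 0.4 -2.5 0 0;0 0.4 -2.5 0 0'|sed -n '2p;4p'
python3 -m jog '0 0.4 -2.9 0 0;0 0.4 -2.9 0 0;0 0.4 -2.9 0 0;0 0.4 -2.9 0 0;0 0.4 -2.9 0 0'|sed -n '2p;4p'
python3 -m jog '0 0.4 -2.9 0 0;0 0.4 -2.9 0 0;0 0.4 -2.9 0 0;0 0.4 -2.9 0 0;0 0.4 -2.9 0 0'|sed -n '2p;4p'
```

```text
tcp_pos: [0.6384, 0.0371, 0.0734]
wrist_force: [4.7, 7.5, 2.8]
tcp_pos: [0.6404, 0.0228, 0.0734]
wrist_force: [3.7, 9.2, 3.9]
tcp_pos: [0.6423, 0.0082, 0.0734]
wrist_force: [3.5, 9.9, 3.0]
```

```bash
python3 -m jog '0 0.9 -2.9 0.3 0;0 0.9 -2.9 0.2 0;0 0.4 -2.9 0 0;0 0.4 -2.9 0 0;0 0.4 -2.9 0 0'|sed -n '2p;4p'
python3 -m jog '0 0.4 -2.9 0 0;0 0.4 -2.9 0 0;0 0.4 -2.9 0 0;0 0.4 -2.9 0 0;0 0.4 -2.9 0 0'|sed -n '2p;4p'
python3 -m jog '0 0.4 -2.9 0 0;0 0.4 -2.9 0 0;0 0.4 -2.9 0 0;0 0.4 -2.9 0 0;0 0.4 -2.9 0 0'|sed -n '2p;4p'
python3 -m jog '0 0.4 -2.9 0 0;0 0.4 -2.9 0 0;0 0.4 -2.9 0 0;0 0.4 -2.9 0 0;0 0.4 -2.9 0 0'|sed -n '2p;4p'
python3 -m jog '0 0.4 -2.9 0 0;0 0.4 -2.9 0 0;0 0.4 -2.9 0 0;0 0.4 -2.9 0 0;0 0.4 -2.9 0 0'|sed -n '2p;4p'
```

```text
tcp_pos: [0.6446, -0.0068, 0.0734]
wrist_force: [3.8, 7.0, 2.6]
tcp_pos: [0.6466, -0.0213, 0.0734]
wrist_force: [3.6, 7.3, 2.6]
tcp_pos: [0.6485, -0.0358, 0.0734]
wrist_force: [3.5, 7.6, 2.3]
tcp_pos: [0.6505, -0.0503, 0.0734]
wrist_force: [3.3, 7.2, 2.9]
tcp_pos: [0.6525, -0.0647, 0.0734]
wrist_force: [3.1, 7.5, 4.5]
```

```bash
python3 -m jog '0 0.4 -2.9 0 0;0 0.4 -2.9 0 0;0 0.4 -2.9 0 0;0 0.4 -2.9 0 0;0 0.4 -2.9 0 0'|sed -n '2p;4p'
python3 -m jog '0 0.4 -2.9 0 0;0 0.4 -2.9 0 0;0 0.4 -2.9 0 0;0 0.4 -2.7 0 0;0 0 0 0 0'|sed -n '2p;4p'
python3 -m jog '0 0 -1 0 0;0 0 -1 0 0;0 0 0 0 0;0 0 0 0 0'|sed -n '2p;4p';python3 shot.py h1
```

```text
tcp_pos: [0.6545, -0.0792, 0.0734]
wrist_force: [3.6, 8.5, 3.1]
tcp_pos: [0.6561, -0.0914, 0.0734]
wrist_force: [3.6, 5.2, 2.1]
tcp_pos: [0.6562, -0.0933, 0.0734]
wrist_force: [4.5, 6.2, 2.2]
40.45 [   6.   33.   -5.   -0.  -51. -108.] [5.3 6.6 1.7]
```

The force pattern confirms the nib rounded the corner inside the groove and reached the end. Now I'll lift the tool and take it back to the rest.

```bash
python3 -m jog '0 -1.5 1 20 0;0 0 0 40 0;0 0 0 20 0;0 0 0 0 0;0 0 0 0 0'
python3 -m jog '0 -50 -40 0 0;0 -50 -40 0 0;0 -50 -40 0 0;0 -50 -40 0 0;0 0 0 0 0'|sed -n '2p'
python3 -m jog '0 0 0 0 0;0 0 0 0 0;0 0 0 0 0'
```

```text
time_s: 41.08
tcp_pos: [0.6499, -0.0943, 0.1496]
ee_rot: [[-0.978, 0.209, -0.004], [0.209, 0.978, 0.0], [0.004, -0.001, -1.0]]
wrist_force: [-0.2, -0.6, -1.0]
gripper_width: 0.251
gripper_force: 30.0
tcp_pos: [0.4513, -0.2518, 0.1496]
time_s: 42.08
tcp_pos: [0.4569, -0.2497, 0.1507]
ee_rot: [[-0.978, 0.207, -0.001], [0.207, 0.978, 0.0], [0.001, 0.0, -1.0]]
wrist_force: [-0.2, -0.1, -1.1]
gripper_width: 0.247
gripper_force: 30.0
```

```bash
python3 -m jog '0 -9.4 -19 0 0;0 0 0 -35 0;0 0 0 0 0;0 0 0 0 0'|sed -n '2p;4p'
python3 -m jog '0 0 0 0 0'|sed -n '2p;4p'
```

```text
tcp_pos: [0.4478, -0.2693, 0.1169]
wrist_force: [0.4, 0.4, -1.1]
tcp_pos: [0.4479, -0.2694, 0.1173]
wrist_force: [0.2, 0.4, -1.1]
```

```bash
python3 -m jog '0 0 0.5 -15 0;0 0 0 -10 0;0 0 0 0 0;0 0 0 0 0'|sed -n '2p;4p'
python3 -m jog '0 0 0 -10 0;0 0 0 -7 0;0 0 0 0 0;0 0 0 0 0'|sed -n '2p;4p'
python3 -m jog '0 0 0 -3 0;0 0 0 0 0;0 0 0 0 0'|sed -n '2p;4p'
```

```text
tcp_pos: [0.4469, -0.269, 0.0911]
wrist_force: [0.4, 0.2, -1.2]
tcp_pos: [0.4469, -0.2689, 0.0741]
wrist_force: [0.3, -0.1, -1.2]
tcp_pos: [0.4469, -0.2689, 0.0712]
wrist_force: [-0.4, -1.2, -1.0]
```

```bash
python3 -m jog '0 0 0 -1 0;0 0 0 0 0;0 0 0 0 0'|sed -n '2p;4p'
python3 -m jog '0 0 0 -1 0;0 0 0 0 0;0 0 0 0 0'|sed -n '2p;4p'
python3 -m jog '0.6 0 0 0 0;0.6 0 0 0 0;0.6 0 0 0 0;0.6 0 0 0 0;0.6 0 0 0 0'|sed -n '2p;4,5p'
python3 -m jog '1 0 0 30 0;1 0 0 40 0;1 0 0 40 0;1 0 0 50 0;1 0 0 0 0'|sed -n '2p;4,5p'
python3 -m jog '1 40 20 0 0;1 11 -8 0 12.2;1 0 0 0 0;1 0 0 0 0'|sed -n '2p;4,5p'
python3 -m jog '1 51 11 0 10.5;1 0 0 0 1.7;1 0 0 0 0;1 0 0 0 0'|sed -n '2p;4,5p';python3 shot.py k1
```

```text
tcp_pos: [0.4468, -0.2689, 0.0702]
wrist_force: [-0.5, -0.7, -0.6]
tcp_pos: [0.4469, -0.2689, 0.0691]
wrist_force: [0.4, -1.4, -0.5]
tcp_pos: [0.4468, -0.2689, 0.0691]
wrist_force: [0.2, 0.1, 0.6]
gripper_width: 0.593
tcp_pos: [0.4491, -0.2698, 0.2338]
wrist_force: [-0.5, 0.5, 0.2]
gripper_width: 0.982
tcp_pos: [0.4968, -0.2579, 0.2287]
wrist_force: [0.4, 0.1, 0.8]
gripper_width: 1.0
46.625 [-11.  16.  -9.  -0. -65. -79.] [0.4 0.2 0. ]out of range; nothing moved
```

The tool is released, and k1 was taken from the same pose as d1, so I can compare the two pictures numerically to check it stands upright.

Run:
```python
import cv2
a=cv2.imread("pics/d1.png");b=cv2.imread("pics/k1.png")
def m(n,x0,y0,x1,y1):
    r=cv2.matchTemplate(b[y0-20:y1+20,x0-20:x1+20],a[y0:y1,x0:x1],cv2.TM_CCOEFF_NORMED);_,v,_,p=cv2.minMaxLoc(r);print(n,p[0]-20,p[1]-20,round(v,3))
m("handle top+flange",287,113,330,156);m("handle",290,121,323,155);m("rest",275,90,340,188);m("rest end",275,160,325,188);m("panel",400,60,600,200);m("flange far edge",292,112,330,122)
```

```text
handle top+flange 0 1 0.973
handle 0 1 0.983
rest -1 1 0.967
rest end -1 1 0.989
panel -1 1 0.991
flange far edge -1 1 0.969
```

The tool is back upright in its rest, matching d1 within a pixel. On to the covers: I'll return to the a1 pose and check that nothing has shifted.

```bash
python3 -m jog '1 10 60 0 0;1 10 60 0 0;1 10 60 0 0;1 10 60 0 0;1 10 60 0 0'|sed -n '2p'
python3 -m jog '1 0 60 0 0;1 0 60 0 0;1 0 60 0 0;1 0 60 0 0;1 0 0 0 0'|sed -n '2p'
python3 -m jog '1 0 0 0 0;1 0 0 0 0'|sed -n '2p'
```

```text
tcp_pos: [0.5475, 0.0436, 0.2297]
tcp_pos: [0.5472, 0.2854, 0.2285]
tcp_pos: [0.5479, 0.2808, 0.2294]
```

```bash
python3 -m jog '1 -15 24.5 -27 0;1 0 0 0 0;1 0 0 0 0;1 0 0 0 0'|sed -n '2,3p';python3 shot.py l1
cat > cmp.py <<'E'
import cv2,sys
a=cv2.imread("pics/a1.png");b=cv2.imread(f"pics/{sys.argv[1]}.png")
for n,u,v in(("sq",384,175),("sm",344,85),("lg",265,126)):
    t=a[v-26:v+26,u-26:u+26];x0,y0,x1,y1=max(u-80,0),max(v-80,0),u+80,min(v+80,235)
    _,s,_,p=cv2.minMaxLoc(cv2.matchTemplate(b[y0:y1,x0:x1],t,cv2.TM_CCOEFF_NORMED));print(n,p[0]+x0+26-u,p[1]+y0+26-v,round(s,3))
E
python3 cmp.py l1
```

```text
tcp_pos: [0.5336, 0.3061, 0.2033]
ee_rot: [[-1.0, -0.002, 0.002], [-0.002, 1.0, 0.001], [-0.002, 0.001, -1.0]]
48.675 [  45.   22.   -3.    0.  -64. -135.] [-0.  -0.1  0.5]
sq -1 0 0.89
sm -1 0 0.921
lg 0 0 0.968
```

Nothing has moved. Picking the square.

```bash
python3 -m jog '0.5 -5.3 40 0 -1.5;0.5 0 32.6 -50 0;0.5 0 0 -50 0;0.5 0 0 0 0;0.5 0 0 0 0'|sed -n '2,3p'
python3 -m jog '0.5 0 0 0 0'|sed -n '2p'
```

```text
tcp_pos: [0.529, 0.3798, 0.1045]
ee_rot: [[-1.0, 0.023, 0.003], [0.023, 1.0, 0.002], [-0.003, 0.002, -1.0]]
tcp_pos: [0.529, 0.38, 0.1053]
```

```bash
python3 -m jog '0.5 -0.6 -1.2 -40 0;0.5 0 0 -30 0;0.5 0 0 0 0;0.5 0 0 0 0'|sed -n '2p;4p'
python3 -m jog '0.5 0 0 -4 0;0.5 0 0 -4 0;0.5 0 0 0 0;0.5 0 0 0 0'|sed -n '2p;4p'
```

```text
tcp_pos: [0.5282, 0.379, 0.0346]
wrist_force: [-0.9, 0.2, 0.2]
tcp_pos: [0.527, 0.3781, 0.0242]
wrist_force: [0.5, 0.4, -0.3]
```

```bash
python3 -m jog '0 0 0 0 0;0 0 0 0 0;0 0 0 0 0;0 0 0 0 0;0 0 0 0 0'|sed -n '2p;4,6p'
python3 -m jog '0 0 0 20 0;0 0 0 40 0;0 0 0 40 0;0 0 0 0 0;0 0 0 0 0'|sed -n '2p;4,6p'
```

```text
tcp_pos: [0.5269, 0.378, 0.0241]
wrist_force: [-0.1, 1.2, 0.6]
gripper_width: 0.114
gripper_force: 30.0
tcp_pos: [0.5263, 0.3776, 0.1235]
wrist_force: [-1.1, -1.0, -0.2]
gripper_width: 0.114
gripper_force: 30.0
```

```bash
python3 -m jog '0 0 -60 0 0;0 0 -60 0 0;0 0 -60 0 3;0 0 -60 0 3;0 0 -60 0 3.3'|sed -n '2p'
python3 -m jog '0 0 -60 0 0;0 0 -60 0 0;0 0 -60 0 0;0 0 0 0 0;0 0 0 0 0'|sed -n '2p'
python3 -m jog '0 0 0 0 0;0 0 0 0 0'|sed -n '2,3p;6p'
```

```text
tcp_pos: [0.5257, 0.0758, 0.1226]
tcp_pos: [0.5261, -0.1021, 0.1229]
tcp_pos: [0.527, -0.1007, 0.124]
ee_rot: [[-0.99, -0.141, -0.0], [-0.141, 0.99, 0.0], [0.0, 0.0, -1.0]]
gripper_force: 30.0
```

```bash
python3 -m jog '0 -5.4 -13.2 0 -0.3;0 0 0 -50 0;0 0 0 -35 0;0 0 0 0 0;0 0 0 0 0'|sed -n '2p'
python3 -m jog '0 0 0 0 0'|sed -n '2,4p'
```

```text
tcp_pos: [0.5225, -0.1154, 0.0404]
tcp_pos: [0.5228, -0.1152, 0.0409]
ee_rot: [[-0.991, -0.134, 0.004], [-0.134, 0.991, 0.0], [-0.004, -0.0, -1.0]]
wrist_force: [0.9, -0.7, -0.2]
```

```bash
python3 -m jog '0 -1.2 1.3 -8 0;0 0 0 0 0;0 0 0 0 0;0 0 0 0 0'|sed -n '2p;4p'
python3 -m jog '0 0 0 0 0'|sed -n '2p;4p'
```

```text
tcp_pos: [0.5204, -0.1139, 0.0312]
wrist_force: [-0.1, 0.1, 0.1]
tcp_pos: [0.5204, -0.1139, 0.0312]
wrist_force: [-0.1, -0.7, -0.5]
```

```bash
python3 -m jog '0 1.2 0 0 0;0 0 0 -2 0;0 0 0 -1.5 0;0 0 0 0 0;0 0 0 0 0'|sed -n '2p;4p'
python3 -m jog '0 0 0 -1 0;0 0 0 -1 0;0 0 0 0 0;0 0 0 0 0'|sed -n '2p;4p'
```

```text
tcp_pos: [0.5215, -0.1139, 0.0276]
wrist_force: [0.4, 0.1, -0.1]
tcp_pos: [0.5215, -0.1139, 0.0256]
wrist_force: [-0.2, 0.5, -0.4]
```

It sat down without contact, underside at about 11.4 mm, so it is in the recess. Releasing, then on to the large round.

```bash
python3 -m jog '0.4 0 0 0 0;0.4 0 0 0 0;0.4 0 0 0 0;0.4 0 0 0 0'|sed -n '2p;4,5p'
python3 -m jog '0.4 0 0 30 0;0.5 0 0 40 0;0.5 0 30 20 0;0.5 0 60 0 0;0.5 0 60 0 0'|sed -n '2p'
python3 -m jog '0.5 -11 54 0 10.7;0.5 -11 54 0 10.7;0.5 -11 54 0 10.7;0.5 -11 54 0 10.7;0.5 0 0 0 0'|sed -n '2p'
python3 -m jog '0.5 0 0 0 0;0.5 0 0 0 0'|sed -n '2,3p'
```

```text
tcp_pos: [0.5215, -0.1139, 0.0257]
wrist_force: [-0.3, -0.5, -1.3]
gripper_width: 0.388
tcp_pos: [0.5216, 0.0374, 0.1163]
tcp_pos: [0.477, 0.2556, 0.1157]
tcp_pos: [0.4775, 0.2509, 0.1155]
ee_rot: [[-0.638, -0.77, -0.001], [-0.77, 0.638, -0.0], [0.001, 0.0, -1.0]]
```

```bash
python3 -m jog '0.5 -1.4 -0.3 -50 0;0.5 0 0 -30 0;0.5 0 0 0 0;0.5 0 0 0 0'|sed -n '2p;4p'
python3 -m jog '0.5 0 0 -5 0;0.5 0 0 -5 0;0.5 0 0 0 0;0.5 0 0 0 0'|sed -n '2p;4p'
python3 -m jog '0 0 0 0 0;0 0 0 0 0;0 0 0 0 0;0 0 0 0 0;0 0 0 0 0'|sed -n '2p;4,6p'
```

```text
tcp_pos: [0.4772, 0.2518, 0.0368]
wrist_force: [0.5, -0.7, -0.5]
tcp_pos: [0.4761, 0.2519, 0.0258]
wrist_force: [0.3, -0.3, 0.3]
tcp_pos: [0.4761, 0.2518, 0.0257]
wrist_force: [-0.4, -0.2, 0.1]
gripper_width: 0.111
gripper_force: 30.0
```

```bash
python3 -m jog '0 0 0 20 0;0 0 0 40 0;0 0 0 30 0;0 8 -50 0 0;0 8 -50 0 0'|sed -n '2p'
python3 -m jog '0 8 -50 0 0;0 8 -50 0 0;0 8 -50 0 0;0 0 -50 0 0;0 0 0 0 0'|sed -n '2p;5p'
python3 -m jog '0 0 0 0 0;0 0 0 0 0'|sed -n '2,3p;6p'
```

```text
tcp_pos: [0.4922, 0.1512, 0.1161]
tcp_pos: [0.5154, -0.0509, 0.1153]
gripper_width: 0.111
tcp_pos: [0.5162, -0.0472, 0.1157]
ee_rot: [[-0.635, -0.772, 0.0], [-0.772, 0.635, 0.0], [-0.0, -0.0, -1.0]]
gripper_force: 30.0
```

```bash
python3 -m jog '0 -0.8 -6.3 -40 0;0 0 0 -40 0;0 0 0 0 0;0 0 0 0 0'|sed -n '2p;4p'
python3 -m jog '0 0 0 -3 0;0 0 0 0 0;0 0 0 0 0'|sed -n '2p;4p'
```

```text
tcp_pos: [0.5158, -0.0538, 0.0366]
wrist_force: [0.1, 0.5, 0.6]
tcp_pos: [0.5155, -0.0545, 0.0332]
wrist_force: [-1.0, -0.0, 0.5]
```

```bash
python3 -m jog '0 0 1 0 0;0 0 0 -2 0;0 0 0 -2 0;0 0 0 0 0;0 0 0 0 0'|sed -n '2p;4p'
python3 -m jog '0 0 0 -1 0;0 0 0 -1 0;0 0 0 0 0;0 0 0 0 0'|sed -n '2p;4p'
```

```text
tcp_pos: [0.5153, -0.0535, 0.0285]
wrist_force: [0.6, 0.3, -0.4]
tcp_pos: [0.5153, -0.0535, 0.0266]
wrist_force: [0.5, 0.7, -0.7]
```

```bash
python3 -m jog '0.4 0 0 0 0;0.4 0 0 0 0;0.4 0 0 0 0;0.4 0 0 0 0'|sed -n '2p;4,5p'
python3 -m jog '0.4 0 0 30 0;0.5 0 0 40 0;0.5 0 0 20 0;0.5 -10 48 0 10.2;0.5 -10 48 0 10.2'|sed -n '2p'
python3 -m jog '0.5 -10 48 0 10.2;0.5 -10 48 0 10.2;0.5 -10 48 0 10.2;0.5 -10 48 0 10.2;0.5 -10 48 0 10.2'|sed -n '2p'
python3 -m jog '0.5 -10 48 0 10.2;0.5 0 0 0 0;0.5 0 0 0 0;0.5 0 0 0 0'|sed -n '2,3p'
```

```text
tcp_pos: [0.5153, -0.0535, 0.0266]
wrist_force: [0.1, -0.6, 0.3]
gripper_width: 0.388
tcp_pos: [0.4952, 0.0432, 0.1171]
tcp_pos: [0.4447, 0.2841, 0.1168]
tcp_pos: [0.4354, 0.3293, 0.1166]
ee_rot: [[0.669, -0.744, -0.0], [-0.744, -0.669, -0.001], [0.0, 0.001, -1.0]]
```

```bash
python3 -m jog '0.5 0 3 -50 0;0.5 0 0 -30 0;0.5 0 0 0 0;0.5 0 0 0 0'|sed -n '2p;4p'
python3 -m jog '0.5 0 0 -5 0;0.5 0 0 -6 0;0.5 0 0 0 0;0.5 0 0 0 0'|sed -n '2p;4p'
python3 -m jog '0 0 0 0 0;0 0 0 0 0;0 0 0 0 0;0 0 0 0 0;0 0 0 0 0'|sed -n '1,2p;4,6p'
```

```text
tcp_pos: [0.4363, 0.3337, 0.0379]
wrist_force: [-0.2, 0.1, 0.4]
tcp_pos: [0.4354, 0.3337, 0.0257]
wrist_force: [0.2, 0.9, -0.1]
time_s: 66.68
tcp_pos: [0.4352, 0.3334, 0.0256]
wrist_force: [-0.3, 0.4, 0.2]
gripper_width: 0.112
gripper_force: 30.0
```

```bash
python3 -m jog '0 0 0 20 0;0 0 0 40 0;0 0 0 30 0;0 12.5 -53 0 0;0 12.5 -53 0 0'|sed -n '2p'
python3 -m jog '0 12.5 -53 0 0;0 12.5 -53 0 0;0 12.5 -53 0 0;0 0 0 0 0;0 0 0 0 0'|sed -n '2p;5p'
python3 -m jog '0 0 0 0 0;0 0 0 0 0'|sed -n '2,3p;6p'
```

```text
tcp_pos: [0.4604, 0.2269, 0.1161]
tcp_pos: [0.4979, 0.0684, 0.1156]
gripper_width: 0.112
tcp_pos: [0.4977, 0.0696, 0.1156]
ee_rot: [[0.671, -0.741, 0.0], [-0.741, -0.671, 0.0], [-0.0, -0.0, -1.0]]
gripper_force: 30.0
```

```bash
python3 -m jog '0 0.3 -4.2 -40 0;0 0 0 -40 0;0 0 0 0 0;0 0 0 0 0'|sed -n '2p;4p'
python3 -m jog '0 0 0 -3 0;0 0 0 0 0;0 0 0 0 0'|sed -n '2p;4p'
```

```text
tcp_pos: [0.4987, 0.065, 0.0366]
wrist_force: [0.3, 0.3, -0.4]
tcp_pos: [0.4983, 0.0644, 0.0332]
wrist_force: [0.2, 0.5, -1.2]
```

```bash
python3 -m jog '0 -0.2 1 0 0;0 0 0 -2 0;0 0 0 -2 0;0 0 0 0 0;0 0 0 0 0'|sed -n '2p;4p'
python3 -m jog '0 0 0 -1 0;0 0 0 -1 0;0 0 0 0 0;0 0 0 0 0'|sed -n '2p;4p'
python3 -m jog '0.4 0 0 0 0;0.4 0 0 0 0;0.4 0 0 0 0;0.4 0 0 0 0'|sed -n '2p;4,5p'
```

```text
tcp_pos: [0.4979, 0.0653, 0.0286]
wrist_force: [0.3, 0.0, -0.1]
tcp_pos: [0.4979, 0.0653, 0.0266]
wrist_force: [-0.1, 0.6, 0.5]
tcp_pos: [0.4979, 0.0653, 0.0266]
wrist_force: [0.1, 0.4, -0.6]
gripper_width: 0.389
```

All three are placed. I'll check them with one overlay picture from the other side, turning to the dial's grip yaw at the same time.

```bash
python3 -m jog '0.4 0 0 30 0;0.5 0 0 50 0;0.6 -20 -20 40 10;1 -20 -20 40 10;1 -18 -20 40 10'|sed -n '2p'
python3 -m jog '1 0 -20 0 10;1 0 0 0 0;1 0 0 0 0;1 0 0 0 0'|sed -n '2,3p';python3 shot.py z1
python3 - <<'E'
from lib import *
import pickle
c=pickle.load(open("pics/z1.pkl","rb"));q=np.load("panel.npy");k=2
R=np.array([[np.cos(q[2]),-np.sin(q[2])],[np.sin(q[2]),np.cos(q[2])]])
im=cv2.resize(c["pixels"][:,:,::-1],None,fx=k,fy=k,interpolation=2)
def line(P,z,col):
    cv2.polylines(im,[np.array([proj(c,[*(R@(np.array(p)/1000)+q[:2]),z])*k+.5 for p in P]).round().astype(np.int32).reshape(-1,1,2)],1,col,1)
sq=lambda y,a,b:[(-57.5+i*a,y+j*b) for i,j in((-1,-1),(1,-1),(1,1),(-1,1))]
ci=lambda y,rr:[(-57.5+rr*np.cos(t),y+rr*np.sin(t)) for t in np.linspace(0,6.28,60)]
line([[-95,-120],[-95,120],[95,120],[95,-120]],.016,(0,0,255))
for P in(sq(-90,23.5,23.5),ci(-30,26.5),ci(90,19.5)):line(P,.016,(0,200,0))
u=(proj(c,[*(R@[-.0575,0]+q[:2]),.016])*k).astype(int);print(u)
x=max(0,u[0]-390);y=max(0,u[1]-200);cv2.imwrite("pics/zz.png",im[y:y+400,x:x+790])
E
```

```text
tcp_pos: [0.4389, 0.0047, 0.2279]
tcp_pos: [0.4398, -0.0143, 0.226]
ee_rot: [[0.99, -0.139, -0.001], [-0.139, -0.99, -0.0], [-0.001, 0.001, -1.0]]
71.85 [ 19.   4. -24.  -0. -62.  63.] [-0.2  0.3 -0.7]
[637 224]
```

View pics/zz.png

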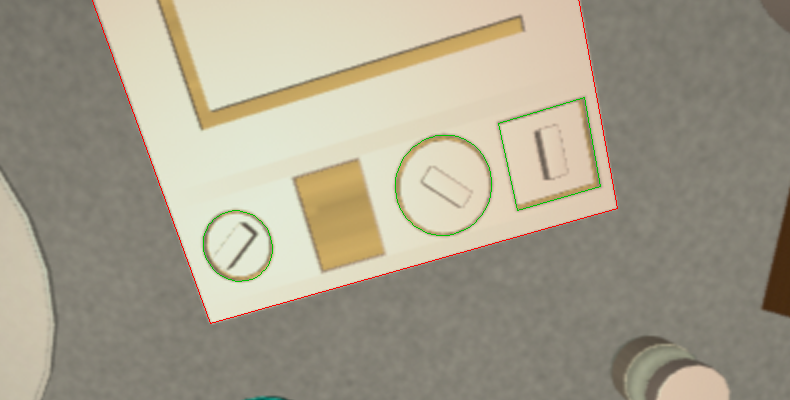

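The last picture shows all three covers flush inside their outlines: small round (237,246), large round (444,185), square (550,153). The oblong recess is empty because that cover is absent. Now the dial: the bar is at -7.9° and the thick mark at -74°, so about 66° clockwise.

```bash
python3 -m jog '0.6 33 -52 0 0;0.5 33 -52 0 0;0.4 33 -52 0 0;0.4 33 -52 0 0;0.4 33 -51 0 0'|sed -n '2p'
python3 -m jog '0.4 0 0 -60 0;0.4 0 0 -40 0;0.4 0 0 0 0;0.4 0 0 0 0'|sed -n '2,3p'
python3 -m jog '0.4 0 0 0 0;0.4 0 0 0 0'|sed -n '2,5p'
```

```text
tcp_pos: [0.6061, -0.2751, 0.2257]
tcp_pos: [0.6064, -0.2738, 0.1283]
ee_rot: [[0.991, -0.137, 0.002], [-0.137, -0.991, -0.002], [0.003, 0.001, -1.0]]
tcp_pos: [0.6058, -0.2736, 0.1286]
ee_rot: [[0.99, -0.138, 0.003], [-0.138, -0.99, -0.001], [0.003, 0.0, -1.0]]
wrist_force: [0.8, -0.4, -0.2]
gripper_width: 0.402
```

Run:
```python
from lib import *
import pickle
c=pickle.load(open("pics/c2.pkl","rb"));t=cam("top")
# dial centre check: white face segmentation on top-surface plane
for n in("c1","c2"):
    c=pickle.load(open(f"pics/{n}.pkl","rb"));u=proj(c,[.6047,-.273,.028]).astype(int)
    g=cv2.cvtColor(c["pixels"],cv2.COLOR_RGB2GRAY)[u[1]-50:u[1]+50,u[0]-50:u[0]+50]
    m=(g>140).astype(np.uint8);k,l,s,_=cv2.connectedComponentsWithStats(m);i=1+s[1:,4].argmax()
    h=cv2.convexHull(max(cv2.findContours((l==i).astype(np.uint8),0,1)[0],key=cv2.contourArea))[:,0]+u-50
    P=np.array([onz(c,*p,.028)[:2]*1000 for p in h.astype(float)],np.float32);print(n,cv2.minEnclosingCircle(P),cv2.fitEllipse(P))
```

```text
c1 ((605.4334106445312, -273.8536682128906), 41.71050262451172) ((605.52392578125, -273.7991638183594), (82.76618957519531, 83.14413452148438), 18.316566467285156)
c2 ((605.6818237304688, -274.30975341796875), 41.962039947509766) ((605.6343383789062, -274.1589050292969), (83.0771484375, 83.50751495361328), 10.42504596710205)
```

```bash
python3 -m jog '0.4 -0.3 -0.4 -50 0;0.4 0 0 -24 0;0.4 0 0 0 0;0.4 0 0 0 0'|sed -n '2p;4p'
python3 -m jog '0.4 0 0 -4 0;0.4 0 0 -4 0;0.4 0 0 0 0;0.4 0 0 0 0'|sed -n '2p;4p'
python3 -m jog '0 0 0 0 0;0 0 0 0 0;0 0 0 0 0;0 0 0 0 0'|sed -n '2,6p'
```

```text
tcp_pos: [0.6058, -0.2744, 0.0543]
wrist_force: [0.8, -0.1, -0.1]
tcp_pos: [0.6047, -0.2741, 0.0448]
wrist_force: [-0.2, -0.1, 0.2]
tcp_pos: [0.6046, -0.2745, 0.0447]
ee_rot: [[0.99, -0.138, 0.0], [-0.138, -0.99, -0.0], [0.0, 0.0, -1.0]]
wrist_force: [-0.2, -1.4, -0.6]
gripper_width: 0.114
gripper_force: 30.0
```

```bash
python3 - <<'E'
from lib import *
import pickle
for n in("c1","c2"):
    c=pickle.load(open(f"pics/{n}.pkl","rb"));u=proj(c,[.6141,-.307,.028]);x,y=u.astype(int)-10
    g=255-cv2.resize(cv2.cvtColor(c["pixels"],cv2.COLOR_RGB2GRAY)[y:y+20,x:x+20],None,fx=4,fy=4,interpolation=2)
    m=(g>175).astype(np.uint8);k,l,s,ce=cv2.connectedComponentsWithStats(m);
    for i in range(1,k):
        if s[i,4]>60:
            p=onz(c,x+ce[i][0]/4-.4,y+ce[i][1]/4-.4,.028)*1000;d=p[:2]-[605.55,-274];print(n,s[i],p.round(1),np.degrees(np.arctan2(d[1],d[0])),np.hypot(*d))
E
python3 -m jog '0 0 0 0 -10;0 0 0 0 -10;0 0 0 0 -10;0 0 0 0 -10;0 0 0 0 0'|sed -n '2,4p'
```

```text
c1 [ 19  30  43  20 560] [ 613.3 -307.5   28. ] -76.90897910895922 34.4212511743476
c2 [ 24  30  40  20 485] [ 613.3 -307.7   28. ] -77.02795728048571 34.62976429120671
tcp_pos: [0.6049, -0.2738, 0.0447]
ee_rot: [[0.671, -0.741, 0.001], [-0.741, -0.671, 0.0], [0.0, -0.001, -1.0]]
wrist_force: [0.4, 0.6, -0.4]
```

```bash
python3 -m jog '0 0 0 0 -10;0 0 0 0 -10;0 0 0 0 -9;0 0 0 0 0;0 0 0 0 0'|sed -n '2,4p'
python3 -m jog '0 0 0 0 0;0 0 0 0 0;0 0 0 0 0'|sed -n '2,6p'
```

```text
tcp_pos: [0.6054, -0.2736, 0.0447]
ee_rot: [[0.229, -0.973, 0.002], [-0.973, -0.229, 0.0], [0.0, -0.002, -1.0]]
wrist_force: [2.9, 2.0, -0.6]
tcp_pos: [0.6054, -0.2736, 0.0447]
ee_rot: [[0.227, -0.974, 0.001], [-0.974, -0.227, 0.0], [0.0, -0.001, -1.0]]
wrist_force: [3.1, 4.1, -1.3]
gripper_width: 0.112
gripper_force: 30.0
```

```bash
python3 -m jog '0.4 0 0 0 0;0.4 0 0 0 0;0.4 0 0 0 0;0.4 0 0 0 0'|sed -n '2,5p'
python3 -m jog '0.4 0 0 20 0;0.4 0 0 40 0;0.5 0 0 60 0;1 0 0 60 0;1 0 0 0 0'|sed -n '2p'
python3 -m jog '1 -20 60 0 0;1 0 0 0 0;1 0 0 0 0;1 0 0 0 0'|sed -n '2p'; python3 shot.py y1
python3 - <<'E'
from lib import *
import pickle
c=pickle.load(open("pics/y1.pkl","rb"));g=cv2.cvtColor(c["pixels"],cv2.COLOR_RGB2GRAY)
u=proj(c,[.6055,-.274,.053]);print("dial px",u)
# darkest line (pointer/bar): average brightness along each direction from the axis, radius 8..22 mm at bar top
b=[]
for a in range(0,360,3):
    P=[proj(c,[.6055+rr*np.cos(np.radians(a)),-.274+rr*np.sin(np.radians(a)),.053]) for rr in np.linspace(.008,.022,12)]
    b.append((float(np.mean([g[int(round(v)),int(round(w))] for w,v in P])),a-360 if a>180 else a))
print(sorted(b)[:6])
t=cam("top");q=np.load("panel.npy");R=np.array([[np.cos(q[2]),-np.sin(q[2])],[np.sin(q[2]),np.cos(q[2])]])
for n,y in(("sq",-.09),("lg",-.03),("ob",.03),("sm",.09)):
    P=proj(t,[*(R@[-.0575,y]+q[:2]),.02]).astype(int);p=t["pixels"][P[1]-6:P[1]+7,P[0]-6:P[0]+7].reshape(-1,3).mean(0);print(n,P,p.round())
cv2.imwrite("pics/topend.png",t["pixels"][:,:,::-1])
E
```

```text
tcp_pos: [0.6042, -0.2744, 0.0446]
ee_rot: [[0.226, -0.974, -0.001], [-0.974, -0.226, -0.0], [-0.0, 0.001, -1.0]]
wrist_force: [-0.6, 1.0, 0.0]
gripper_width: 0.382
tcp_pos: [0.6073, -0.2753, 0.2319]
tcp_pos: [0.585, -0.2155, 0.2242]
78.075 [ -5.  22.  -0.   0. -68.  18.] [ 0.9 -0.5 -0.1]
dial px [311.6307583  122.61717001]
[(66.66666666666667, -75), (77.16666666666667, -78), (87.08333333333333, -72), (98.66666666666667, -81), (116.08333333333333, -69), (124.25, -84)]
sq [379 214] [141. 132. 114.]
lg [357 216] [164. 154. 141.]
ob [335 218] [150. 130.  95.]
sm [313 221] [174. 168. 154.]
```

The dial points at -76° with the mark at -77°. The square's top-camera colour looks mixed, so I'll go back to the z1 pose and compare before handing in.

```bash
python3 -m jog '1 -24 33 0 10;1 -24 33 0 10;1 -24 33 0 10;1 -24 33 0 10;1 -24 33 0 10'|sed -n '2p'
python3 -m jog '1 -25 36 0 10;1 0 0 0 9;1 0 0 0 0;1 0 0 0 0;1 0 0 0 0'|sed -n '2,3p'; python3 shot.py z2
python3 - <<'E'
from lib import *
import pickle
A=pickle.load(open("pics/z1.pkl","rb"));B=pickle.load(open("pics/z2.pkl","rb"));q=np.load("panel.npy");R=np.array([[np.cos(q[2]),-np.sin(q[2])],[np.sin(q[2]),np.cos(q[2])]])
for n,x,y in(("sq",-.0575,-.09),("lg",-.0575,-.03),("ob",-.0575,.03),("sm",-.0575,.09),("groove corner",.01,.085)):
    w=[*(R@[x,y]+q[:2]),.016];p=proj(A,w).astype(int);s=proj(B,w).astype(int)
    t=A["pixels"][p[1]-24:p[1]+24,p[0]-24:p[0]+24];y0=max(s[1]-40,0);o=B["pixels"][y0:s[1]+40,s[0]-40:s[0]+40]
    _,v,_,l=cv2.minMaxLoc(cv2.matchTemplate(o,t,cv2.TM_CCOEFF_NORMED));print(n,p,s,l[0]-16,l[1]+y0+24-s[1],round(v,3))
E
```

```text
tcp_pos: [0.4644, -0.0493, 0.2246]
tcp_pos: [0.4401, -0.0142, 0.2244]
ee_rot: [[0.99, -0.141, -0.0], [-0.141, -0.99, -0.0], [-0.0, 0.0, -1.0]]
79.425 [ 19.   4. -24.   0. -62.  63.] [-0.3  0.5  0.8]
sq [398  88] [398  89] 0 -1 0.967
lg [344 104] [344 104] 0 0 0.972
ob [292 119] [292 120] 0 -1 0.992
sm [241 134] [241 135] 0 0 0.956
groove corner [225  71] [224  72] 1 -1 0.974
```

All covers are unchanged in their recesses, the tool is in its rest, and the dial is set. Handing in.

```bash
python3 -c "from station import r;print(r.finish_job())"
```

```text
the job is handed in; nothing more can be done
None
```

I handed the job in at about 79 s, and the hand-in gave no verdict: the three covers on the turntable (square, large round and small round) are in their recesses, the U-seam is traced, the tool is upright in its rest, and the dial was then turned to the thick mark (within about 1°); my one doubt is the second corner, where the tool tilted about 10° and I judged the tip still in the groove from forces and pictures.

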